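# Chock the roller and raise the ramp to the mark

### The arm

A 6-joint arm with a two-finger parallel gripper is mounted at the origin on the work surface. World frame = base frame: x ahead of the robot, y to its left, z up, the work surface at z = 0. Lengths are in mm, angles in rad, forces in N, time in s.
With the tool pointing down it reaches from about 375 to 925 mm from the base axis. Payload 5.7 kg.
Tool frame: the origin (TCP) lies at the very end of the fingers, on their centre line; the grasp point (between the pads) lies r.grip_point_offset behind it (r.grip_point_offset is the distance from the TCP to the grasp point, in mm); x points along the fingers, y is the direction in which the jaws open and shut, and the axes are right-handed (so a half turn about x gives the same grasp; the last joint's range is limited). The gripper opens to 88 mm and grips with 3 to 60 N. Pads are 20 mm wide; open, the fingers measure 115 mm over their backs; the gripper's body (75 mm by 178 mm) begins 61 mm behind the grasp point.
Start: joints at [-1.429, 0.359, 1.51, -0, 1.272, -0.115], TCP at [152.378, -580.296, 222.623] pointing down, gripper open.
Joint ranges: [-2.97, 2.97], [-1.01, 2.36], [0.21, 2.38], [-0.96, 4.11], [0.2, 2.71], [-2.98, 2.98]. Speed limits (rad/s): [2.39, 2.39, 3.14, 3.14, 3.14, 3.14].

### API

Orientations are given as a unit quaternion [w, x, y, z].
In Python, from plant import r, eyes gives the robot as it stands. The module is installed in compiled form; this text tells all that it offers.
- The arm moves only by the tool send_rows, never from a script. Its arguments are lists of equal length, an entry for each row: "dr": the turn, a rotation vector about the world's x, y, z in units of 5 degrees (1.0 is 5 degrees), a list of three; "travel": the shift along the world's x, y, z in units of 40 mm (1.0 is 40 mm), a list of three; "grip": the opening, from -1 (shut) to 1 (fully open), so that 0 is half open. A call has 1 to 20 rows; each row shifts and turns the commanded pose from where the row before left it; what a row does not reach is not made up. A row lasts 1/10 s, in which the tool goes at most 50 mm and 8.59 degrees, less where a joint would pass 70% of its speed; a pose out of reach is approached as far as the arm can. A call is refused whole if a number of a shift passes 1 or a number of a turn 1, either way. A call with a gripper value outside its range is refused whole. The fingers move at their own pace and stop on an object; "newtons" is the grip in N (left out, the last holds). Time passes only in rows, so rows that do not move let the fingers close. It gives the time, the measured TCP pose, the force and the opening at its end, in the units of the state.
- r.sense(): the state, without advancing time (a new reading comes with each control period).
- eyes.grab_frame(name): name is "side" or "top"; returns a dict with "image" (384x512x3 uint8, red, green, blue), "fov_y" (degrees; the focal length in pixels is half the picture's height over the tangent of half this angle, whatever the lens; pixels are square), "cx", "cy" (the principal point, pixels), "dist" ([k1, k2, p1, p2, k3] as OpenCV has them; the pictures are not rectified), "view" (4x4, takes a point from world to camera coordinates). Camera axes: x right, y down, z forward; pixel columns grow to the right and rows downward; lengths in mm; the calibration is good to about 2 mm. A picture is of the moment at which its call begins. There is no depth.
- r.close_job(): hands the job in, once; it reports no verdict.
The state is a dict: "time": time; "joint_positions": joint angles; "qd": joint speeds; "tau": joint torques, N m; "tcp_pos": TCP position; "tool_rot": TCP orientation; "ft_force": force on the tool from outside, world axes, zero at the start; "moment": the same for the moment, N m; "width": finger opening in mm.
Only numpy, scipy, OpenCV 4.12 (cv2) and the standard library are available. Lean on these libraries where they do the work, as an engineer would, in place of code of your own. Each camera call takes 0.05 s, during which the arm holds its last target.

### The job

Get the tilting ramp ready for the next class: push the orange wedge chock, toe first, snug against the downhill side of the metal roller near its middle, so that the roller cannot leave its stop. Only then turn the sloping knob clockwise until the black pointer on the ramp's end lines up with the red mark, and let go, leaving the roller held against its stop by the chock. Do not shift the red mark, and leave the other things where they are.

Things in the scene. Friction and masses are not known exactly. Their poses are not given: they have to be found in the camera images.
- rig: Fixed ramp stand: grey base plate 180 x 420 x 12 mm (centred at y = +20 mm), with a blue console for the knob on its robot side. Origin on the table under the stand; x across the ramp, away from the console; y along the ramp to its high end; z up. The ramp's hinge line runs along x through (0, -170, 55) mm.
- ramp: Wooden board 150 mm wide, 350 mm long, 12 mm thick, hinged at its foot. Origin: middle of the hinge line, on the top face (z = 0); x across, y up along the board, z out of its top. At the start its y end leans DOWN 0.035 rad, so the roller rests on its stop; the knob raises that end 0.09 rad per rad, and then the roller wants to roll downhill, to -y. The ramp stays where the knob leaves it.
- stop_foot (a point): Foot of the roller's stop: aluminium, 120 mm wide (x), 12 mm thick, 40 mm high, its face at ramp (0, 285, 0) mm.
- roller_center (a point): Middle of the roller's axis. Roller: aluminium cylinder 50 mm in diameter, 80 mm long, about 0.25 kg, lying with its axis along the ramp's x; at the start it touches the stop (its axis at ramp y = 260 mm, 25 mm above the board), up to 10 mm off centre in x.
- chock: Orange wedge chock, 0.15 kg, on the tray's pad. Origin: centre of the underside of its grip block, 25 mm long (x), 40 wide (y), 40 high, to be gripped across y. From it the wedge runs along +x to a toe at x = 52.5 mm, 3 mm thick; its face rises at 35 degrees to 31 mm at the block. Snug under the roller the toe ends about 12 mm short of the roller's axis, so the origin is 65 mm downhill of it.
- chock_toe (a point): Middle of the chock's toe edge, on its underside: chock (52.5, 0, 0) mm.
- tray: Fixed aluminium dissecting tray 320 x 250 mm with walls 40 mm high and a blue pad whose top is 9 mm above the table. Origin: centre of its underside. Chock, brass weight and forceps lie on the pad.
- knob (a joint): Angle of the black bar knob, rad, 0 at the start, up to 3.0; grows clockwise as seen looking on to the knob, and raises the ramp 0.09 rad per rad. It turns stiffly (about 0.2 N m) and stays where it is left. Between about 1.6 and 2.4 rad are needed in all.
- knob_grip (a point): Grip point on the knob's axis. Its z points out along the axis, leaning 0.61 rad (35 degrees) from vertical to the rig's -y (down the ramp). The bar is 14 mm thick, 42 long, 32 tall along the axis, ending 7 mm outside this point; its length lies along this frame's x, which turns with the knob (the rig's x at 0). A disc of radius 22 mm lies 23 mm inside this point, a panel 14 mm deeper.
- pointer_tip (a point): Tip of the black pointer at the ramp's end, at ramp (45, 370, 0) mm. It lines up with the mark when both stand at the same height; it rises about 33 mm per rad of knob. It moves in front of a white scale plate 160 mm high, on the side away from the robot.
- mark (a point): The point on the white scale plate to which the red mark's inner edge points, at rig x = 45, y = 200 mm; its height differs every time and is to be left as it is.
- weight: Bystander: brass cylinder 40 mm in diameter, 26 mm high, in the tray. Origin: centre of its underside.
- forceps: Bystander: steel forceps 130 mm long, 8 mm high, in the tray beside its +y wall. Origin: middle, underside.
- jar: Bystander: amber jar, 64 mm in diameter, 110 mm high. Origin: centre of its underside.
- beaker: Bystander: glass beaker, 68 mm in diameter, 90 mm high. Origin: centre of its underside.
- marker: Bystander: marker pen 130 mm long, 18 mm thick, lying on the table near the robot. Origin: near its middle, underside.
- dishes: Bystander: stack of closed dishes 90 mm in diameter, 30 mm high. Origin: centre of its underside.
- timer: Bystander: yellow timer 60 x 75 x 20 mm. Origin: centre of its underside.
Not all that is in view belongs to the job. What is shaped like the part that bears roller_center but yellow is not meant. Of the things shaped like the chock, the orange one is meant.

How it is judged:
By the outcome, as a careful person would: the job done as asked, in the order asked, and still so for the second after the job is handed in, with the robot touching nothing.
It also fails if it takes over 72 s, if anything falls off the work surface, if the arm or the gripper's body presses on something with over 40 N, if the wrist force passes 120 N, or if a joint passes its speed limit or range.

## Working session

There is one attempt and no reset: what is moved stays moved. The work goes in short steps, Python scripts to look and compute and a tool call to move; the robot and the scene stay as the last step left them, time stands still between calls to the robot, and variables do not carry over. Pictures are saved under pics/ and viewed, and the job is handed in when it is done.

Besides the shell and the picture viewer there is one more tool, called after ">>>" as name(argument=value, ...) on one line, values as JSON. send_rows: Moves the arm, as the interface text tells. Its arguments: {"type":"object","properties":{"dr":{"type":"array","items":{"type":"array","items":{"type":"number"}}},"travel":{"type":"array","items":{"type":"array","items":{"type":"number"}}},"grip":{"type":"array","items":{"type":"number"}},"newtons":{"type":"number"}},"required":["dr","travel","grip"]}

```bash
mkdir -p pics; ls; python3 - <<'E'
from plant import r, eyes
import cv2,numpy as np
s=r.sense()
print(s, r.grip_point_offset)
for n in ("side","top"):
    f=eyes.grab_frame(n)
    print(n,f["fov_y"],f["cx"],f["cy"],f["dist"]);print(np.round(f["view"],4).tolist())
    np.save(f"{n}0.npy",f,allow_pickle=True)
    cv2.imwrite(f"pics/{n}0.png",cv2.resize(f["image"][:,:,::-1],(800,600),interpolation=cv2.INTER_CUBIC))
E
```

```text
pics
{'time': 0.0, 'joint_positions': array([-1.42908260e+00,  3.59508324e-01,  1.51144287e+00,  1.87653101e-05,
        1.27248543e+00, -1.15107866e-01]), 'qd': array([-0.00090894,  0.00103947, -0.002074  , -0.00146698,  0.00046654,
        0.00042167]), 'tau': array([-3.03069188e-03, -5.15384638e+01, -2.70725191e+01,  6.75803167e-02,
        3.49838112e-02, -1.30720623e-04]), 'tcp_pos': array([ 152.30047514, -579.63011572,  221.80364504]), 'tool_rot': array([-0.08989687, -0.70128255, -0.0912008 ,  0.70128721]), 'ft_force': array([0.3330266 , 0.41931969, 0.07756153]), 'moment': array([-0.04607921,  0.01143637,  0.0604793 ]), 'width': 87.6788734949772} 18.700000000000003
side 56.30183511504451 254.7036941768686 185.22920281986993 [-0.00517522  0.          0.          0.          0.        ]
[[0.9441, -0.3295, 0.0094, -493.5102], [-0.1995, -0.5938, -0.7795, 178.1872], [0.2624, 0.734, -0.6264, 1269.8215], [0.0, 0.0, 0.0, 1.0]]
top 51.38458447961897 262.1280048564487 190.3821379028502 [0.03423867 0.         0.         0.         0.        ]
[[0.0175, -0.9997, 0.015, -37.8257], [-0.9802, -0.0202, -0.197, 555.6395], [0.1973, -0.0113, -0.9803, 1350.3656], [0.0, 0.0, 0.0, 1.0]]
```

View pics/side0.png

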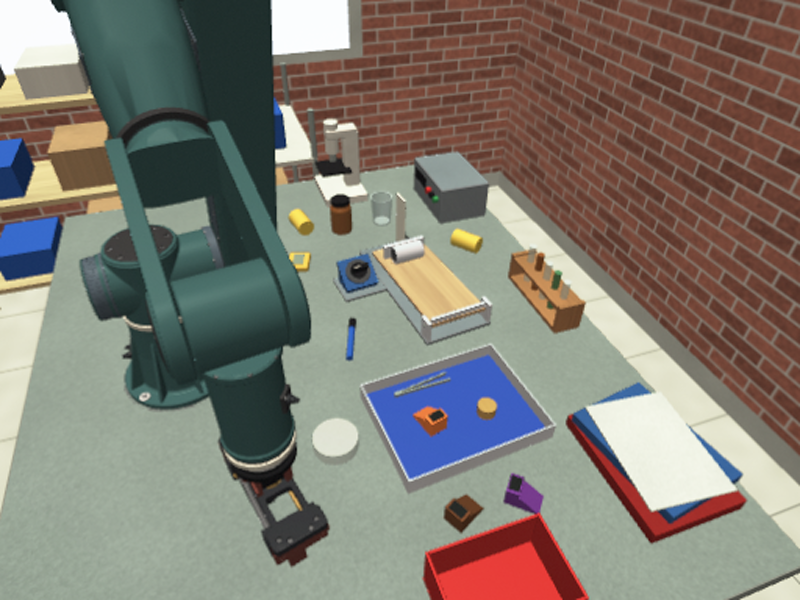

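View pics/top0.png

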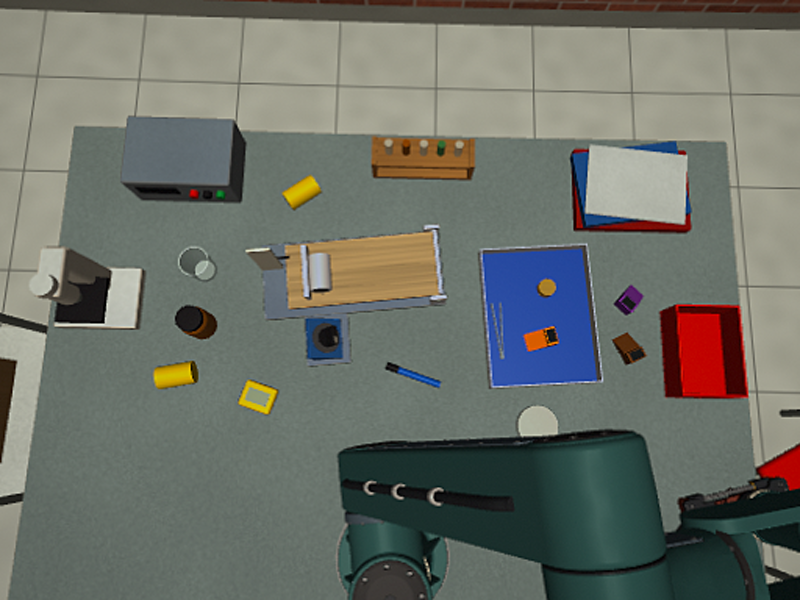

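```bash
cat > h.py <<'E'
import numpy as np,cv2
def K(f):
    fl=f["image"].shape[0]/2/np.tan(np.radians(f["fov_y"])/2)
    return np.array([[fl,0,f["cx"]],[0,fl,f["cy"]],[0,0,1.]])
def ray(f,uv):
    V=np.array(f["view"]);R=V[:3,:3];t=V[:3,3]
    p=cv2.undistortPoints(np.array(uv,float).reshape(-1,1,2),K(f),np.array(f["dist"])).reshape(-1,2)
    d=np.c_[p,np.ones(len(p))]@R
    return -R.T@t,d/np.linalg.norm(d,axis=1)[:,None]
def onz(f,uv,z):
    o,d=ray(f,uv); return o+d*((z-o[2])/d[:,2])[:,None]
def onplane(f,uv,p,n):
    o,d=ray(f,uv); n=np.array(n,float); return o+d*(((np.array(p)-o)@n)/(d@n))[:,None]
def tri(f1,a,f2,b):
    o1,d1=ray(f1,a);o2,d2=ray(f2,b)
    A=np.zeros((3,3));c=np.zeros(3)
    for o,d in((o1,d1[0]),(o2,d2[0])):
        P=np.eye(3)-np.outer(d,d);A+=P;c+=P@o
    x=np.linalg.solve(A,c)
    return x,[float(np.linalg.norm((np.eye(3)-np.outer(d,d))@(x-o))) for o,d in((o1,d1[0]),(o2,d2[0]))]
def proj(f,X):
    V=np.array(f["view"]);rv,_=cv2.Rodrigues(V[:3,:3])
    return cv2.projectPoints(np.array(X,float).reshape(-1,1,3),rv,V[:3,3],K(f),np.array(f["dist"]))[0].reshape(-1,2)
def load(n): return np.load(n,allow_pickle=True).item()
def crop(f,u0,v0,u1,v1,k,name):
    im=f["image"][v0:v1,u0:u1,::-1]
    im=cv2.resize(im,None,fx=k,fy=k,interpolation=cv2.INTER_CUBIC)
    for u in range((u0+9)//10*10,u1,10):
        cv2.putText(im,str(u),(int((u-u0)*k),10),0,.33,(255,0,255),1);cv2.line(im,(int((u-u0+.5)*k),12),(int((u-u0+.5)*k),18),(255,0,255),1)
    for v in range((v0+9)//10*10,v1,10):
        cv2.putText(im,str(v),(0,int((v-v0+.5)*k)+4),0,.33,(255,0,255),1);cv2.line(im,(24,int((v-v0+.5)*k)),(30,int((v-v0+.5)*k)),(255,0,255),1)
    cv2.imwrite("pics/"+name,im)
E
python3 - <<'E'
from h import *
t=load("top0.npy");s=load("side0.npy")
crop(t,155,140,290,240,5.9,"t_rig.png")
crop(s,205,110,320,220,5.4,"s_rig.png")
crop(t,300,150,420,255,5.6,"t_tray.png")
crop(s,225,215,360,330,5.2,"s_tray.png")
E
```

```text
(no output)
```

View pics/t_rig.png

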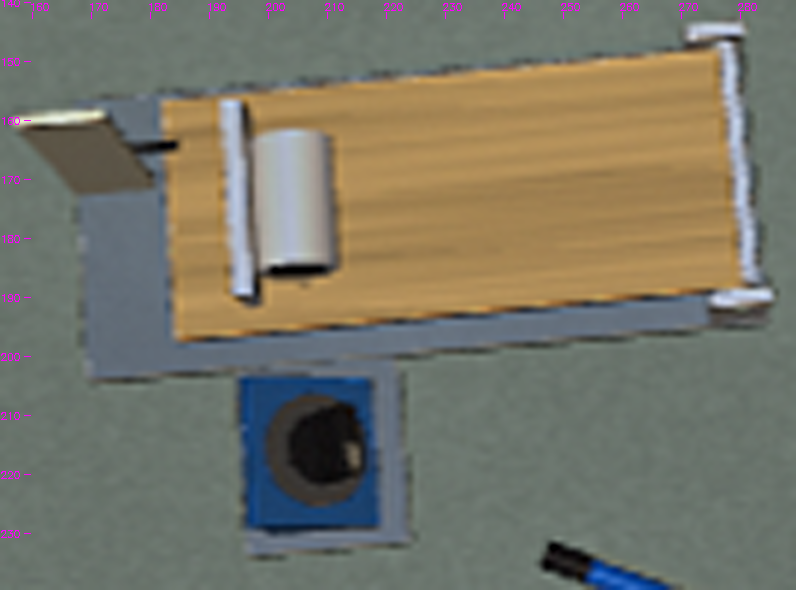

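View pics/s_rig.png

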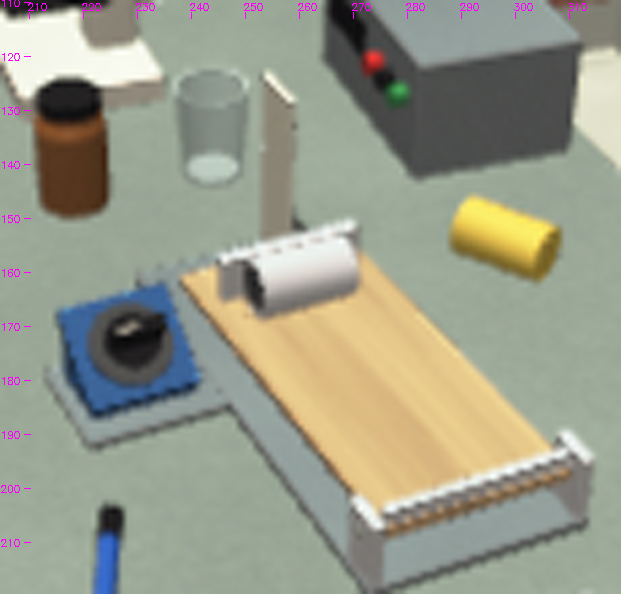

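View pics/t_tray.png

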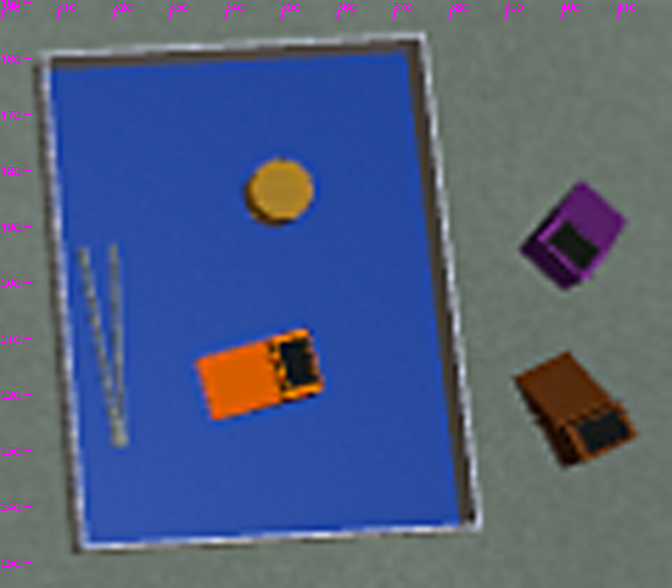

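View pics/s_tray.png

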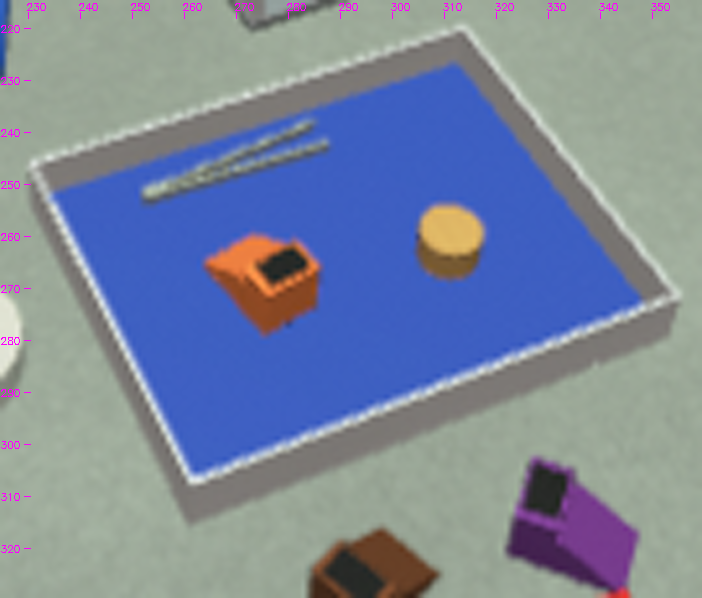

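```bash
python3 - <<'E'
from h import *
t=load("top0.npy");s=load("side0.npy")
for n,f in(("top",t),("side",s)):
    print(n,ray(f,[[256,192]])[0])
# stand base plate corners top z=12 (top img px)
print("base", onz(t,[[169.5,204],[284.5,194.5]],12).round(1).tolist())
# board corners in top view: high end far/near; foot near z? 
print("board hi", onz(t,[[181.5,156.3],[184,197]],43).round(1).tolist())
print("board foot", onz(t,[[276,148],[279,188.5]],55).round(1).tolist())
print("plate top tri", tri(t,[[157,160.5]],s,[[253,112.5]]),tri(t,[[171.8,159]],s,[[258.5,118.5]]))
# tray corners rim z=40
print("tray", onz(t,[[307,159.5],[374,156.2],[384,243],[313.5,247.2]],40).round(1).tolist())
# chock
hsv=cv2.cvtColor(t["image"],cv2.COLOR_RGB2HSV)
m=((hsv[...,0]>3)&(hsv[...,0]<16)&(hsv[...,1]>200)&(hsv[...,2]>120)).astype(np.uint8)
n,l,st,c=cv2.connectedComponentsWithStats(m)
for i in range(1,n):
    if st[i,4]>15: print(st[i],c[i])
E
```

```text
top [ 278.87594519  -11.40247353 1433.78918851]
side [ 168.31150242 -988.8824805   938.89956374]
base [[508.3, 303.9, 12.0], [551.5, -109.2, 12.0]]
board hi [[677.9, 265.0, 43.0], [529.3, 247.8, 43.0]]
board foot [[713.1, -74.5, 55.0], [564.4, -86.7, 55.0]]
plate top tri (array([613.07602783, 301.17319191, 232.57997785]), [4.718875558758683, 4.718875558758498]) (array([621.53773588, 257.48382199, 225.16622031]), [5.244214247782898, 5.244214247782621])
tray [[676.8, -188.0, 40.0], [694.3, -431.3, 40.0], [381.7, -454.0, 40.0], [362.2, -209.0, 40.0]]
[258  89   5   5  20] [259.75  90.75]
[336 211  15  14 141] [342.75177305 217.31914894]
```

```bash
python3 - <<'E'
from h import *
t=load("top0.npy");s=load("side0.npy")
crop(t,150,150,190,182,18,"t_plate.png")
crop(s,240,105,272,162,10,"s_plate.png")
for f,b in((t,(150,150,190,182)),(s,(240,105,272,162))):
    im=f["image"].astype(int)
    for v in range(b[1],b[3]):
        for u in range(b[0],b[2]):
            r,g,bb=im[v,u]
            if r-max(g,bb)>35: print(u,v,im[v,u])
E
```

```text
184 157 [179 141  80]
185 157 [179 143  84]
186 157 [178 141  83]
188 157 [172 136  81]
189 157 [171 135  80]
183 158 [174 136  77]
183 159 [180 143  84]
187 159 [177 141  87]
184 160 [181 144  86]
185 160 [179 143  88]
184 161 [175 139  82]
184 166 [181 144  87]
184 170 [175 138  84]
184 171 [181 143  85]
185 171 [176 140  88]
189 171 [180 144  90]
184 172 [188 152  90]
187 172 [180 144  90]
184 173 [189 152  91]
185 173 [180 144  89]
184 174 [191 152  92]
185 174 [182 146  89]
186 174 [181 145  91]
188 174 [181 145  89]
189 174 [182 146  90]
184 175 [190 151  88]
185 175 [182 144  89]
186 175 [181 145  91]
184 176 [183 145  86]
185 176 [177 141  88]
184 177 [175 138  83]
185 180 [178 142  87]
187 180 [180 144  91]
254 105 [118  79  64]
255 105 [119  76  62]
256 105 [112  69  55]
257 105 [112  72  58]
247 106 [116  80  66]
248 106 [112  72  59]
249 106 [115  72  58]
250 106 [122  79  64]
251 106 [126  87  73]
252 106 [124  86  73]
244 107 [122  86  71]
245 107 [122  86  73]
```

View pics/t_plate.png

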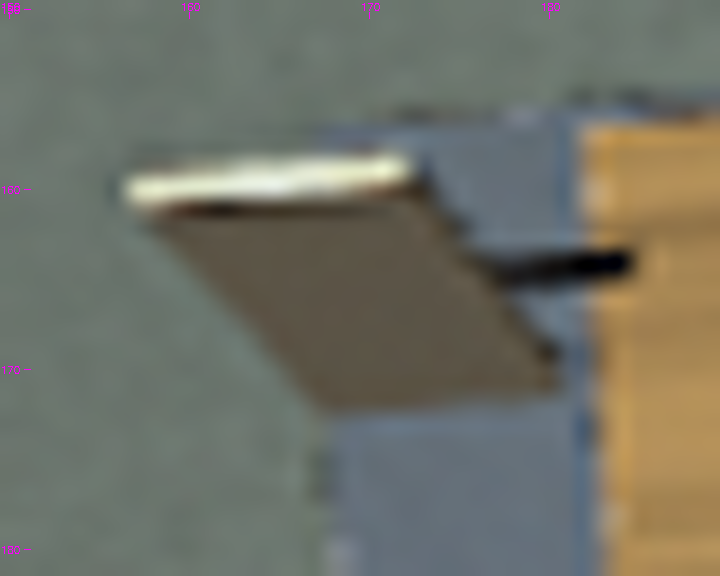

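View pics/s_plate.png

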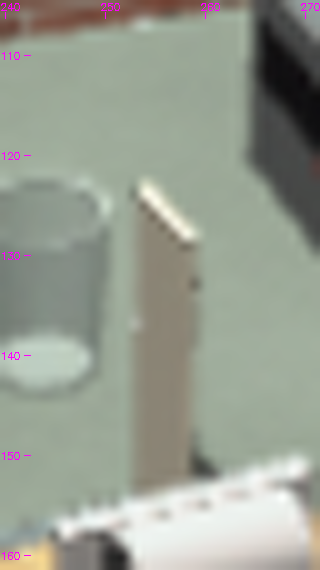

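```bash
python3 - <<'E'
from h import *
t=load("top0.npy");s=load("side0.npy")
def sat(f,b,k,name):
    im=f["image"][b[1]:b[3],b[0]:b[2]].astype(float)
    g=im.mean(2,keepdims=True); im=np.clip(g+(im-g)*3,0,255)
    im=cv2.resize(im[:,:,::-1].astype(np.uint8),None,fx=k,fy=k,interpolation=cv2.INTER_NEAREST)
    cv2.imwrite("pics/"+name,im)
sat(t,(150,150,190,182),18,"t_plate_sat.png")
sat(s,(245,115,270,160),12,"s_plate_sat.png")
print(t["image"][158:174,170:186].tolist().__len__())
for v in range(158,174): print(v,' '.join('%3d,%3d,%3d'%tuple(t["image"][v,u]) for u in range(170,184)))
print()
for v in range(120,156): print(v,' '.join('%3d,%3d,%3d'%tuple(s["image"][v,u]) for u in range(250,264)))
E
```

```text
16
158 123,122,115 145,150,138 125,134,132  96,108,118 101,113,122 100,111,119  99,109,116  98,110,118  99,110,117  98,109,116  99,111,120  93,108,121 141,124,102 174,136, 77
159 227,232,198 231,236,201 159,162,139  74, 82, 90  99,110,119 101,113,121 100,111,119  99,110,118 100,110,118 100,110,118  98,109,120  91,106,121 144,127,106 180,143, 84
160 139,123,100 115, 97, 75  77, 65, 49  55, 49, 41  83, 90, 96 104,115,125 101,112,121 101,110,120 100,110,120  99,109,118  95,107,116  89,105,119 156,144,127 193,161,112
161  82, 75, 62  85, 79, 66  93, 86, 71  79, 71, 56  76, 78, 77  94,104,111 100,112,121 101,111,120 101,112,122 100,111,119  98,110,119  91,107,120 150,137,120 187,154,103
162  90, 83, 69  89, 83, 69  91, 84, 70  95, 86, 72  78, 70, 55  65, 67, 66  88, 99,108 102,114,124 101,112,121 101,113,121 102,113,122  97,111,125 120,113,106 150,121, 78
163  92, 85, 72  92, 85, 71  91, 84, 70  94, 85, 71  86, 79, 64  81, 79, 72  92,100,105 100,112,121 101,112,122 100,111,120  98,111,119  99,113,124 119,112,105 148,119, 76
164  91, 84, 69  90, 83, 69  92, 84, 71  91, 84, 70  93, 86, 72  
[... 7147 characters left out ...]
 157,169,154
152 157,170,153 156,170,152 155,169,151 145,147,131 140,135,119 139,133,118 138,132,117 140,133,118 139,133,118 107,107, 99  95, 98, 94 117,118,114 172,182,174 191,196,189
153 158,171,154 156,169,152 157,170,153 142,143,128 138,133,117 145,140,125 155,150,136 168,166,155 175,175,165 185,189,181 193,201,195 215,219,212 227,230,226 229,232,228
154 155,168,152 150,162,147 172,186,173 165,169,161 174,174,164 191,192,181 208,213,202 229,232,228 231,234,230 230,232,228 227,232,228 243,244,240 227,224,220 216,209,204
155 177,186,178 169,177,169 217,226,222 231,237,235 234,237,233 230,233,228 228,234,229 240,242,238 228,227,223 219,214,208 194,193,187 234,234,229 236,238,234 236,239,235
```

View pics/t_plate_sat.png

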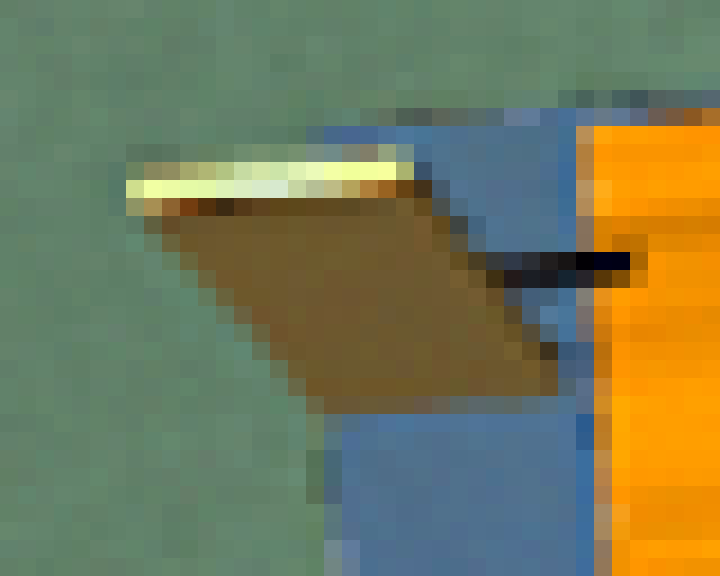

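View pics/s_plate_sat.png

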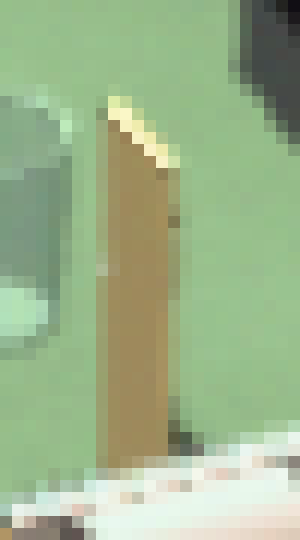

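```bash
python3 - <<'E'
from h import *
t=load("top0.npy");s=load("side0.npy")
im=t["image"].astype(int)
# wood mask top
m=((im[...,0]-im[...,2]>60)&(im[...,0]>120)).astype(np.uint8); m[:140]=0;m[210:]=0;m[:,:175]=0;m[:,290:]=0
m=cv2.morphologyEx(m,cv2.MORPH_CLOSE,np.ones((3,3)))
n,l,st,c=cv2.connectedComponentsWithStats(m);i=1+np.argmax(st[1:,4]);print(st[i])
P=np.argwhere(l==i)[:,::-1]
def fit(pts): 
    vx,vy,x,y=cv2.fitLine(np.array(pts,np.float32),cv2.DIST_HUBER,0,.01,.01).ravel();return vx,vy,x,y
rows=range(162,192); left=[(P[P[:,1]==v][:,0].min()-.5,v) for v in rows]
cols=list(range(200,270)); top=[(u,P[P[:,0]==u][:,1].min()-.5) for u in cols]; bot=[(u,P[P[:,0]==u][:,1].max()+.5) for u in cols]
def X(a,b):
    A=np.array([[a[1],-a[0]],[b[1],-b[0]]]);r=[a[1]*a[2]-a[0]*a[3],b[1]*b[2]-b[0]*b[3]];return np.linalg.solve(A,r)
L,T,B=fit(left),fit(top),fit(bot)
c1,c2=X(L,T),X(L,B);print(c1,c2)
W=onz(t,[c1,c2],42.75);print(W)
# points along top & bottom edges at u=265
for e in(T,B):
    uv=[265,e[3]+e[1]/e[0]*(265-e[2])]
    # height: solve iter with foot y
    print(uv,onz(t,[uv],53))
# base-plate hits
print("plate base z12",onz(t,[[167.5,172.5],[180.7,171.2]],12))
print("plate top z172",onz(t,[[156.7,160.7],[171.7,159.3]],172))
print("plate top z160",onz(t,[[156.7,160.7],[171.7,159.3]],160))
print("ptr",onz(t,[[183.5,164.2],[177,165.2]],42))
E
```

```text
[ 183  149   98   49 3302]
[182.09442 156.95792] [184.95198 197.1293 ]
[[675.6120754  262.81236497  42.75      ]
 [528.95873249 244.49150229  42.75      ]]
[265, np.float32(149.0015)] [[709.07152792 -34.95153675  53.        ]]
[265, np.float32(189.60419)] [[559.78726091 -37.36269566  53.        ]]
plate base z12 [[624.43710692 318.46793912  12.        ]
 [630.36966472 270.9151056   12.        ]]
plate top z172 [[624.2307771  318.68921248 172.        ]
 [630.06294578 270.55343212 172.        ]]
plate top z160 [[627.51520688 321.82848509 160.        ]
 [633.40284126 273.23491878 160.        ]]
ptr [[649.01627613 256.4396251   42.        ]
 [644.79262152 279.40050245  42.        ]]
```

```bash
python3 - <<'E'
from h import *
t=load("top0.npy");s=load("side0.npy")
for v in range(156,176): print(v,' '.join('%3d,%3d,%3d'%tuple(t["image"][v,u]) for u in range(155,171)))
yaw=.104;c,s_=np.cos(yaw),np.sin(yaw)
R=np.array([[c,-s_,0],[s_,c,0],[0,0,1]])
mid=np.array([602.3,253.7,0]);O=mid-R@[0,179.8,0];print(O)
for x in(29,38):
  for y in(194,242):
    for z in(12,80,90,100,110,120,130,172):
        X=O+R@[x,y,z]; print(x,y,z,proj(t,X).round(1).tolist(),proj(s,X).round(1).tolist())
E
```

```text
156 109,121,112 107,117,109 107,117,110 106,115,109 106,116,109 110,120,112 108,119,111 106,116,109 106,116,109 105,115,108 105,116,107 101,113,104 101,111,104 104,115,109 106,118,112 100,109,103
157 108,119,111 106,117,109 105,115,107 103,115,107 106,116,109 107,118,111 105,117,109 104,115,107 104,115,108 101,112,105 100,111,104  97,108,100  94,104,105  93,104,115  95,105,119  95,106,119
158 105,116,108 106,116,109  98,107,100  95,104, 97  98,107,100 106,115,107 106,115,105 108,118,108 117,127,117 121,130,119 116,126,115 122,131,120 126,133,129 124,133,132 122,125,120 123,122,115
159 103,113,106  99,110,104 110,118,106 126,126,112 133,132,117 152,153,133 164,166,144 172,178,156 195,202,183 205,211,190 202,210,190 217,223,202 227,232,210 229,233,203 226,232,197 227,232,198
160 101,113,104  97,109,103 196,201,174 228,234,202 224,229,200 220,227,199 219,226,199 217,224,204 217,223,208 217,223,212 217,223,214 194,199,182 177,180,166 177,176,158 157,151,127 139,123,100
161 104,115,107 100,111,105 134,136,120 143,135,115 111, 97, 80  81, 63, 48  60, 49, 37  47, 41, 33  65, 56, 45  74, 65,
[... 3585 characters left out ...]
80.6, 169.0]] [[259.1, 158.8]]
38 194 80 [[177.0, 164.1]] [[259.4, 146.1]]
38 194 90 [[176.4, 163.4]] [[259.4, 144.2]]
38 194 100 [[175.8, 162.6]] [[259.4, 142.3]]
38 194 110 [[175.3, 161.8]] [[259.5, 140.3]]
38 194 120 [[174.7, 161.1]] [[259.5, 138.3]]
38 194 130 [[174.1, 160.3]] [[259.6, 136.3]]
38 194 172 [[171.5, 156.8]] [[259.7, 127.8]]
38 242 12 [[167.4, 170.0]] [[254.6, 153.4]]
38 242 80 [[163.1, 165.2]] [[254.7, 140.9]]
38 242 90 [[162.4, 164.5]] [[254.8, 139.0]]
38 242 100 [[161.8, 163.7]] [[254.8, 137.1]]
38 242 110 [[161.1, 162.9]] [[254.8, 135.1]]
38 242 120 [[160.4, 162.2]] [[254.8, 133.2]]
38 242 130 [[159.7, 161.4]] [[254.9, 131.2]]
38 242 172 [[156.6, 157.9]] [[254.9, 122.8]]
```

```bash
python3 - <<'E'
from h import *
t=load("top0.npy");s=load("side0.npy")
for z in (0,50,90):
    p=onz(s,[[253,136.5],[259,133],[259,137]],z);print(z,p.round(0).tolist(),proj(t,p).round(1).tolist())
yaw=.104;c,s_=np.cos(yaw),np.sin(yaw)
R=np.array([[c,-s_,0],[s_,c,0],[0,0,1]]);O=np.array([621,75.9,0])
for X in ([35,194,0],[45,200,0],[40,200,0],[45,180,0]):
  for z in (42,95,105,120,135,150):
    Y=O+R@np.array([X[0],X[1],z]);print(X[:2],z,proj(t,Y).round(1).tolist(),proj(s,Y).round(1).tolist())
crop(s,232,104,275,160,13,"s_plate2.png")
crop(t,110,140,200,185,8.5,"t_plate2.png")
E
```

```text
0 [[682.0, 483.0, 0.0], [723.0, 506.0, 0.0], [709.0, 469.0, 0.0]] [[124.2, 157.1], [118.9, 146.5], [128.7, 150.1]]
50 [[655.0, 405.0, 50.0], [693.0, 427.0, 50.0], [681.0, 392.0, 50.0]] [[141.3, 161.1], [136.0, 150.7], [145.6, 154.3]]
90 [[633.0, 342.0, 90.0], [669.0, 363.0, 90.0], [657.0, 330.0, 90.0]] [[155.8, 164.5], [150.6, 154.2], [160.0, 157.8]]
[35, 194] 42 [[178.8, 167.7]] [[258.5, 153.3]]
[35, 194] 95 [[175.9, 163.8]] [[258.7, 143.3]]
[35, 194] 105 [[175.3, 163.1]] [[258.8, 141.3]]
[35, 194] 120 [[174.4, 161.9]] [[258.8, 138.4]]
[35, 194] 135 [[173.5, 160.7]] [[258.9, 135.4]]
[35, 194] 150 [[172.6, 159.5]] [[259.0, 132.4]]
[45, 200] 42 [[177.0, 165.1]] [[260.0, 152.1]]
[45, 200] 95 [[174.0, 161.2]] [[260.2, 142.1]]
[45, 200] 105 [[173.4, 160.4]] [[260.2, 140.2]]
[45, 200] 120 [[172.5, 159.2]] [[260.3, 137.2]]
[45, 200] 135 [[171.6, 158.0]] [[260.4, 134.2]]
[45, 200] 150 [[170.6, 156.7]] [[260.4, 131.2]]
[40, 200] 42 [[177.0, 166.5]] [[259.0, 152.4]]
[40, 200] 95 [[174.1, 162.6]] [[259.2, 142.3]]
[40, 200] 105 [[173.5, 161.8]] [[259.2, 140.4]]
[40, 200] 120 [[172.6, 160.6]] [[259.3, 137.5]]
[40, 200] 135 [[171.6, 159.4]] [[259.3, 134.5]]
[40, 200] 150 [[170.7, 158.2]] [[259.4, 131.5]]
[45, 180] 42 [[182.6, 164.7]] [[261.9, 154.4]]
[45, 180] 95 [[179.8, 160.7]] [[262.2, 144.3]]
[45, 180] 105 [[179.3, 159.9]] [[262.2, 142.4]]
[45, 180] 120 [[178.4, 158.7]] [[262.3, 139.4]]
[45, 180] 135 [[177.6, 157.5]] [[262.4, 136.4]]
[45, 180] 150 [[176.7, 156.2]] [[262.5, 133.4]]
```

View pics/s_plate2.png

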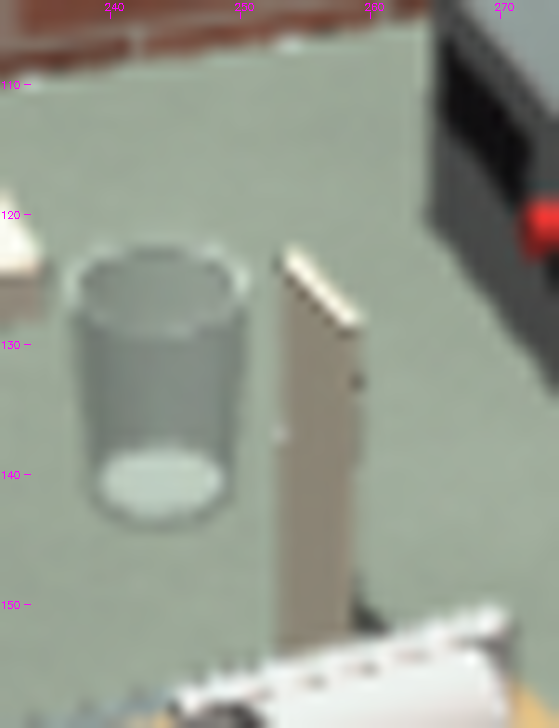

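View pics/t_plate2.png

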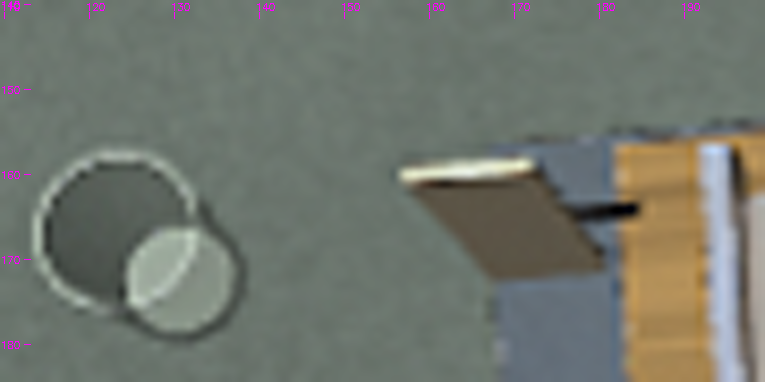

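```bash
python3 - <<'E'
from h import *
t=load("top0.npy");s=load("side0.npy")
im=t["image"].astype(int)
m=((im[...,0]-im[...,2]>70)&(im[...,0]-im[...,1]>45)).astype(np.uint8)
m[:200]=0;m[235:]=0;m[:,:325]=0;m[:,370:]=0
m=cv2.morphologyEx(m,cv2.MORPH_CLOSE,np.ones((7,7)))
n,l,st,c=cv2.connectedComponentsWithStats(m);i=1+np.argmax(st[1:,4]);print(st[i],c[i])
cs,_=cv2.findContours((l==i).astype(np.uint8),cv2.RETR_EXTERNAL,cv2.CHAIN_APPROX_NONE)
print(cv2.approxPolyDP(cs[0],1.6,True)[:,0].tolist()); print(cv2.boxPoints(cv2.minAreaRect(cs[0])))
toe=onz(t,[[334.4,213.3],[337.5,224.2]],12);back=onz(t,[[354.6,208.3],[357.3,218.9]],49)
print(toe,back, np.linalg.norm(toe[0]-toe[1]),np.linalg.norm(back[0]-back[1]))
tm,bm=toe.mean(0),back.mean(0);d=(tm-bm)[:2];print("len",np.linalg.norm(d),"(65 expected) yaw",np.arctan2(d[1],d[0]), "toe edge yaw",np.arctan2(*(toe[0]-toe[1])[[1,0]])+np.pi/2)
# side view toe/back top
print("side block top corners z49:",onz(s,[[281.5,260.5],[286,266],[277,271],[272.5,264.5]],49).round(1).tolist())
crop(t,325,198,368,235,14,"t_ch.png");crop(s,258,252,296,288,15,"s_ch.png")
E
```

```text
[335 209  22  16 225] [345.67111111 216.48444444]
[[354, 209], [335, 214], [338, 224], [356, 219]]
[[334.66037 213.8113 ]
 [353.8113  208.33958]
 [356.90567 219.16978]
 [337.75473 224.6415 ]]
[[ 486.27417576 -289.25067076   12.        ]
 [ 447.15724685 -299.59857201   12.        ]] [[ 500.05419868 -353.34211754   49.        ]
 [ 462.77647935 -361.68656389   49.        ]] 40.46249112015239 38.200237478765516
len 64.77956266999136 (65 expected) yaw 1.79970795168064 toe edge yaw 1.829410015027853
side block top corners z49: [[496.5, -329.5, 49.0], [501.4, -353.9, 49.0], [467.8, -362.6, 49.0], [463.9, -335.0, 49.0]]
```

View pics/t_ch.png

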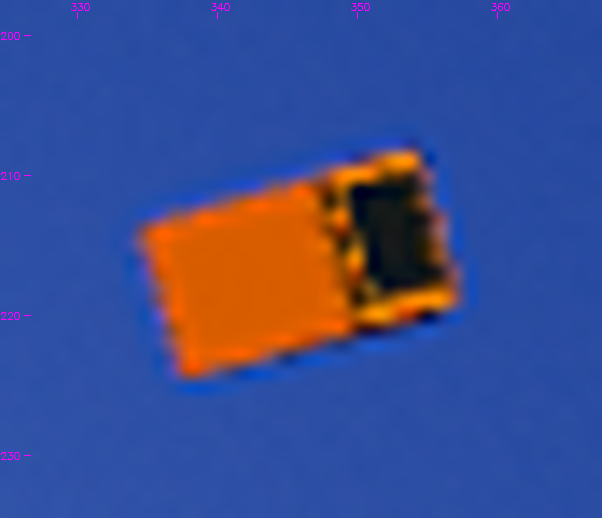

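View pics/s_ch.png

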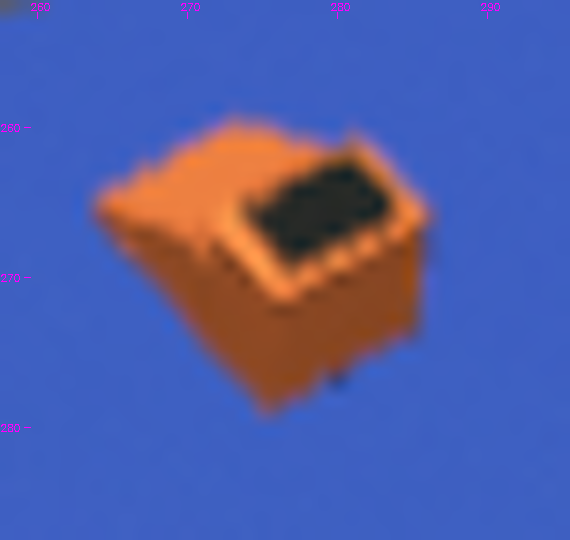

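```bash
cat > pl.py <<'E'
import numpy as np
from scipy.spatial.transform import Rotation as Ro
def rot(s): q=np.array(s["tool_rot"]);return Ro.from_quat([q[1],q[2],q[3],q[0]])
def tool(xd,yd):
    x=np.array(xd,float);x/=np.linalg.norm(x);y=np.array(yd,float);y-=x*(x@y);y/=np.linalg.norm(y)
    return Ro.from_matrix(np.c_[x,y,np.cross(x,y)])
def delta(s,pos,Rt=None):
    d=(np.array(pos)-s["tcp_pos"])/40
    if Rt is None: return d,None
    dr=(Rt*rot(s).inv()).as_rotvec()
    return d,np.degrees(dr)/5
E
python3 - <<'E'
from plant import r
from pl import *
s=r.sense();M=rot(s).as_matrix();print(M.round(3))
for sg in(1,-1):
    a=.229; R=tool([0,0,-1],[sg*np.cos(a),sg*np.sin(a),0]); print(delta(s,[480,-345.4,200],R))
E
```

```text
[[-0.     0.254 -0.967]
 [ 0.002 -0.967 -0.254]
 [-1.    -0.002 -0.   ]]
(array([ 8.19199025,  5.85780206, -0.54777722]), array([-1.25593647e-02, -1.61650944e-02,  1.76810790e+01]))
(array([ 8.19199025,  5.85780206, -0.54777722]), array([-1.62884916e-02,  1.26552374e-02, -1.83189125e+01]))
```

>>> send_rows(dr=[[0, 0, 0.884], [0, 0, 0.884], [0, 0, 0.884], [0, 0, 0.884], [0, 0, 0.884], [0, 0, 0.884], [0, 0, 0.884], [0, 0, 0.884], [0, 0, 0.884], [0, 0, 0.884], [0, 0, 0.884], [0, 0, 0.884], [0, 0, 0.884], [0, 0, 0.884], [0, 0, 0.884], [0, 0, 0.884], [0, 0, 0.884], [0, 0, 0.884], [0, 0, 0.884], [0, 0, 0.884]], travel=[[0.41, 0.293, 0], [0.41, 0.293, 0], [0.41, 0.293, 0], [0.41, 0.293, 0], [0.41, 0.293, 0], [0.41, 0.293, 0], [0.41, 0.293, 0], [0.41, 0.293, 0], [0.41, 0.293, 0], [0.41, 0.293, 0], [0.41, 0.293, 0], [0.41, 0.293, 0], [0.41, 0.293, 0], [0.41, 0.293, 0], [0.41, 0.293, 0], [0.41, 0.293, 0], [0.41, 0.293, 0], [0.41, 0.293, 0], [0.41, 0.293, 0], [0.41, 0.293, 0]], grip=[1, 1, 1, 1, 1, 1, 1, 1, 1, 1, 1, 1, 1, 1, 1, 1, 1, 1, 1, 1])

```text
time: 2.1
tcp_pos: [480.7, -345.1, 222.2]
tool_rot: [0.554, 0.439, 0.555, -0.439]
ft_force: [-0.2, -0.2, 0.3]
width: 87.8
```

```bash
python3 - <<'E'
from plant import r
from pl import *
s=r.sense();print(s["time"],s["tcp_pos"],s["joint_positions"].round(3),s["width"],s["ft_force"])
R=tool([0,0,-1],[np.cos(.229),np.sin(.229),0]); print(delta(s,[480,-345.4,24],R))
E
```

```text
2.1 [ 480.73683213 -345.10370819  222.16176284] [-0.739  0.348  1.528 -0.     1.266 -0.971] 87.81634925651153 [-0.20780233 -0.17449123  0.32995836]
(array([-0.0184208 , -0.0074073 , -4.95404407]), array([-0.00729813, -0.00926643, -0.03495939]))
```

>>> send_rows(dr=[[0, 0, 0], [0, 0, 0], [0, 0, 0], [0, 0, 0], [0, 0, 0], [0, 0, 0], [0, 0, 0], [0, 0, 0], [0, 0, 0], [0, 0, 0], [0, 0, 0]], travel=[[-0.02, 0, -0.6], [0, 0, -0.6], [0, 0, -0.6], [0, 0, -0.6], [0, 0, -0.6], [0, 0, -0.6], [0, 0, -0.6], [0, 0, -0.5], [0, 0, -0.3], [0, 0, -0.13], [0, 0, 0]], grip=[1, 1, 1, 1, 1, 1, 1, 1, 1, 1, 1])

```text
time: 3.2
tcp_pos: [479.4, -345.7, 17.0]
tool_rot: [0.553, 0.44, 0.554, -0.44]
ft_force: [-0.3, 0.1, -0.1]
width: 87.9
```

```bash
python3 - <<'E'
from plant import r,eyes
from h import *
for n,b in(("side",(235,235,310,300)),("top",(310,180,390,245))):
    f=eyes.grab_frame(n);np.save(n+"1.npy",f,allow_pickle=True);crop(f,*b,9,n+"1.png")
E
```

```text
(no output)
```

View pics/side1.png

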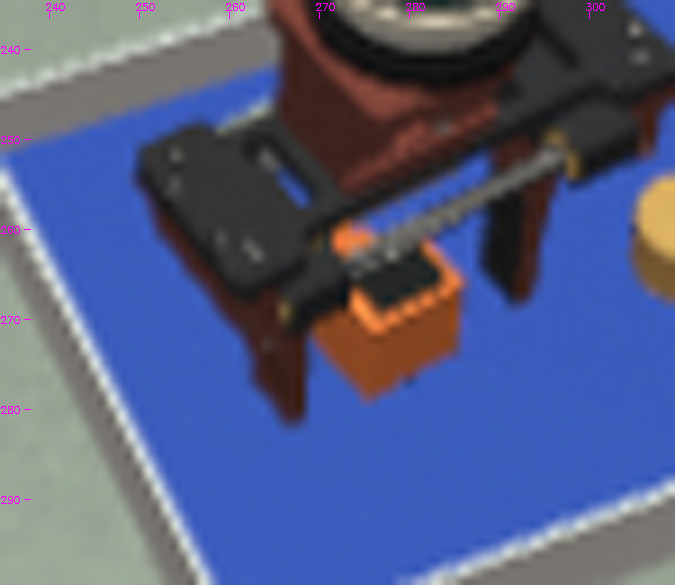

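The fingers straddle the orange block: finger tips at (267,281) and (291,267), block between them at (277,270), and the brass weight is clear on the right. Closing.

>>> send_rows(dr=[[0, 0, 0], [0, 0, 0], [0, 0, 0], [0, 0, 0], [0, 0, 0], [0, 0, 0], [0, 0, 0], [0, 0, 0]], travel=[[0, 0, 0], [0, 0, 0], [0, 0, 0], [0, 0, 0], [0, 0, 0], [0, 0, 0], [0, 0, 0], [0, 0, 0]], grip=[-0.2, -0.3, -0.4, -0.5, -0.5, -0.5, -0.5, -0.5], newtons=25)

```text
time: 4.1
tcp_pos: [479.6, -345.9, 17.4]
tool_rot: [0.554, 0.44, 0.554, -0.44]
ft_force: [0.3, -0.2, 1.0]
width: 40.2
```

```bash
cat > rig.py <<'E'
import numpy as np
yaw=.108;c,s_=np.cos(yaw),np.sin(yaw)
R=np.array([[c,-s_,0],[s_,c,0],[0,0,1]]);O=np.array([621.7,75.5,0])
def w(p): return O+R@np.array(p,float)
def rg(p): return R.T@(np.array(p,float)-O)
def ramp(p,k=0):
    a=-.035+.09*k; return w([p[0],-170+p[1]*np.cos(a)-p[2]*np.sin(a),55+p[1]*np.sin(a)+p[2]*np.cos(a)])
E
python3 - <<'E'
from h import *; from rig import *
t=load("top0.npy");s=load("side0.npy")
crop(t,184,150,222,198,12,"t_rol.png");crop(s,238,145,278,175,18,"s_rol.png")
for nm,p in (("stop top +x",[60,285,40]),("stop top -x",[-60,285,40]),("stop back -x",[-60,297,40]),("hi+x",[75,350,0]),("hi-x",[-75,350,0]),("roller top +x",[40,260,50]),("roller top -x",[-40,260,50]),("roller dn mid +x",[40,235,25]),("roller dn -x",[-40,235,25]),("end c",[-40,260,25])):
    X=ramp(p);print(nm,X.round(1),proj(t,X).round(1).tolist(),proj(s,X).round(1).tolist())
for nm,p in(("base",[-90,230,12]),("base",[90,230,12]),("base",[-90,-190,12])):
    X=w(p);print(nm,X.round(1),proj(t,X).round(1).tolist(),proj(s,X).round(1).tolist())
E
```

```text
stop top +x [668.8 197.5  85. ] [[198.5, 155.9]] [[271.9, 152.8]]
stop top -x [549.5 184.6  85. ] [[200.6, 189.4]] [[246.4, 159.5]]
stop back -x [548.2 196.5  84.6] [[197.2, 189.7]] [[245.2, 158.1]]
hi+x [676.9 262.3  42.8] [[182.3, 156.6]] [[267.9, 152.8]]
hi-x [527.8 246.2  42.8] [[184.5, 197.5]] [[237.3, 160.7]]
roller top +x [651.6 170.9  95.9] [[205.6, 159.9]] [[270.5, 154.7]]
roller top -x [572.1 162.2  95.9] [[207.1, 182.4]] [[253.3, 159.3]]
roller dn mid +x [654.4 145.2  71.8] [[213.8, 161.2]] [[273.1, 162.7]]
roller dn -x [574.8 136.5  71.8] [[215.3, 183.3]] [[255.9, 167.4]]
end c [572.2 161.4  70.9] [[208.2, 184.0]] [[253.3, 164.3]]
base [507.4 294.5  12. ] [[172.1, 204.3]] [[229.9, 161.3]]
base [686.4 313.9  12. ] [[169.8, 156.2]] [[265.7, 152.1]]
base [ 552.7 -123.1   12. ] [[288.3, 194.2]] [[273.5, 221.1]]
```

View pics/t_rol.png

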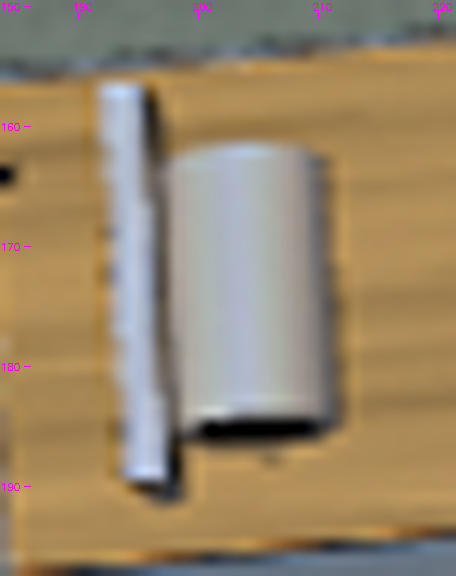

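View pics/s_rol.png

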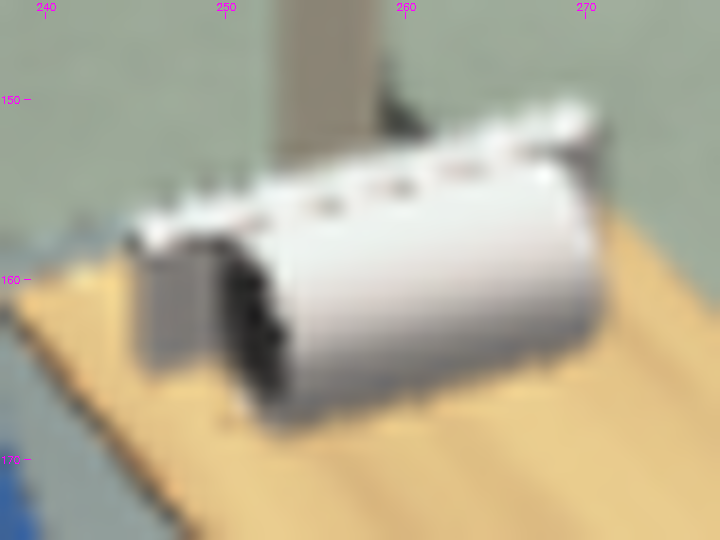

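>>> send_rows(dr=[[0, 0, 0], [0, 0, 0], [0, 0, 0], [0, 0, 0], [0, 0, 0], [0, 0, 0], [0, 0, 0], [0, 0, 0], [0, 0, 0], [0, 0, 0]], travel=[[0, 0, 0.2], [0, 0, 0.4], [0, 0, 0.6], [0, 0, 0.6], [0, 0, 0.6], [0, 0, 0.6], [0, 0, 0.6], [0, 0, 0.6], [0, 0, 0.4], [0, 0, 0]], grip=[-0.5, -0.5, -0.5, -0.5, -0.5, -0.5, -0.5, -0.5, -0.5, -0.5])

```text
time: 5.1
tcp_pos: [480.8, -346.9, 204.3]
tool_rot: [0.556, 0.439, 0.552, -0.44]
ft_force: [0.9, -0.2, -2.3]
width: 39.7
```

>>> send_rows(dr=[[-0.02, 0, -0.07], [-0.02, 0, -0.07], [-0.02, 0, -0.07], [-0.02, 0, -0.07], [-0.02, 0, -0.07], [-0.02, 0, -0.07], [-0.02, 0, -0.07], [-0.02, 0, -0.07], [-0.02, 0, -0.07], [-0.02, 0, -0.07], [-0.02, 0, -0.07], [-0.02, 0, -0.07], [-0.02, 0, -0.07], [-0.02, 0, -0.07], [-0.02, 0, -0.07], [-0.02, 0, -0.07], [-0.02, 0, -0.07], [-0.02, 0, -0.07], [-0.02, 0, -0.07], [-0.02, 0, -0.07]], travel=[[0.174, 0.513, 0], [0.174, 0.513, 0], [0.174, 0.513, 0], [0.174, 0.513, 0], [0.174, 0.513, 0], [0.174, 0.513, 0], [0.174, 0.513, 0], [0.174, 0.513, 0], [0.174, 0.513, 0], [0.174, 0.513, 0], [0.174, 0.513, 0], [0.174, 0.513, 0], [0.174, 0.513, 0], [0.174, 0.513, 0], [0.174, 0.513, 0], [0.174, 0.513, 0], [0.174, 0.513, 0], [0.174, 0.513, 0], [0.174, 0.513, 0], [0.174, 0.513, 0]], grip=[-0.5, -0.5, -0.5, -0.5, -0.5, -0.5, -0.5, -0.5, -0.5, -0.5, -0.5, -0.5, -0.5, -0.5, -0.5, -0.5, -0.5, -0.5, -0.5, -0.5])

```text
time: 7.1
tcp_pos: [618.0, 65.4, 200.0]
tool_rot: [0.533, 0.462, 0.519, -0.483]
ft_force: [0.2, 0.0, -1.6]
width: 39.8
```

```bash
sed -i 's/O=np.array(.*/O=np.array([621.,84.5,0])/' rig.py; python3 - <<'E'
from plant import r,eyes
from pl import *; from rig import *
import h
s=r.sense();print(s["time"],s["tcp_pos"],s["width"],s["joint_positions"].round(2),s["ft_force"].round(2),rg(s["tcp_pos"]).round(1))
yd=R@[1,0,0]; xd=-(R@np.array([0,np.sin(.035),np.cos(.035)]))
Rt=tool(xd,yd);print(delta(s,w([-5,-20,80]),Rt))
for n,b in(("side",(200,100,310,210)),("top",(160,120,290,220))):
    f=eyes.grab_frame(n);np.save(n+"2.npy",f,allow_pickle=True);h.crop(f,*b,5.5,n+"2.png")
E
```

```text
7.1 [618.02613193  65.37297243 200.04926871] 39.76467895258355 [ 0.02  0.41  1.48 -0.04  1.25 -0.08] [ 0.23  0.03 -1.55] [ -5.  -18.7 200. ]
(array([ 0.00397008, -0.03238492, -3.00123172]), array([ 0.00170651, -0.09434127,  0.018098  ]))
```

View pics/side2.png

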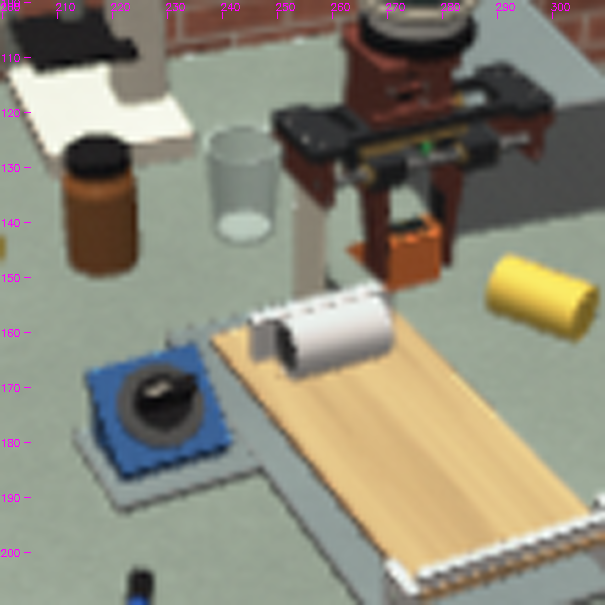

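>>> send_rows(dr=[[0, -0.09, 0], [0, 0, 0], [0, 0, 0], [0, 0, 0], [0, 0, 0], [0, 0, 0], [0, 0, 0], [0, 0, 0]], travel=[[0, -0.03, -0.4], [0, 0, -0.5], [0, 0, -0.5], [0, 0, -0.5], [0, 0, -0.5], [0, 0, -0.4], [0, 0, -0.3], [0, 0, 0]], grip=[-0.5, -0.5, -0.5, -0.5, -0.5, -0.5, -0.5, -0.5])

```text
time: 8.0
tcp_pos: [616.8, 62.7, 75.2]
tool_rot: [0.534, 0.464, 0.517, -0.482]
ft_force: [-0.5, 0.2, -1.8]
width: 40.2
```

```bash
python3 - <<'E'
from plant import r,eyes
from pl import *; from rig import *
import h
s=r.sense();print(s["time"],s["tcp_pos"],s["width"],s["ft_force"].round(2),rg(s["tcp_pos"]).round(1))
for n,b in(("side",(220,120,310,210)),("top",(160,130,290,220))):
    f=eyes.grab_frame(n);np.save(n+"3.npy",f,allow_pickle=True);h.crop(f,*b,6,n+"3.png")
E
```

```text
8.0 [616.75018425  62.70107161  75.22627896] 40.15540244176741 [-0.5   0.19 -1.84] [ -6.6 -21.2  75.2]
```

View pics/side3.png

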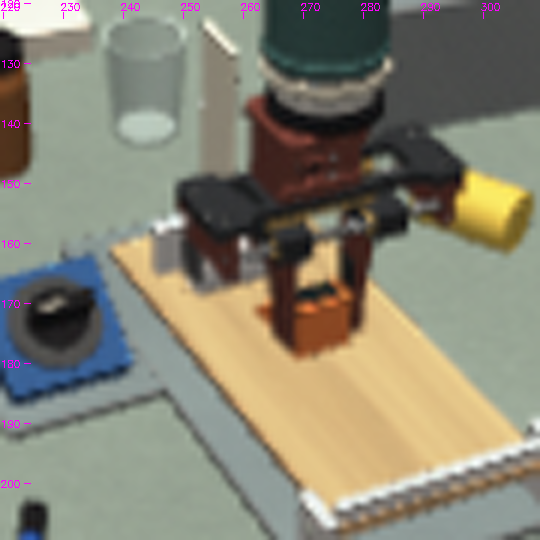

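View pics/top3.png

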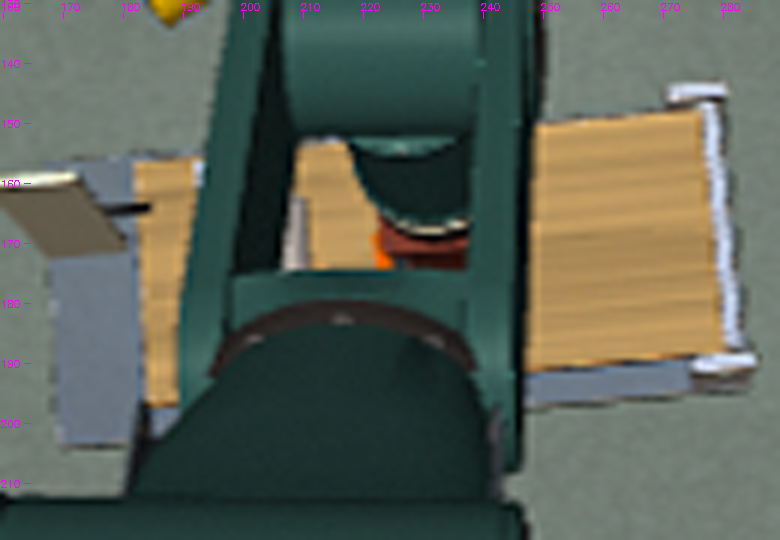

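>>> send_rows(dr=[[0, 0, 0], [0, 0, 0], [0, 0, 0], [0, 0, 0], [0, 0, 0]], travel=[[0, 0, -0.1], [0, 0, -0.1], [0, 0, -0.1], [0, 0, -0.05], [0, 0, 0]], grip=[-0.5, -0.5, -0.5, -0.5, -0.5])

```text
time: 8.6
tcp_pos: [618.5, 63.3, 63.1]
tool_rot: [0.535, 0.465, 0.516, -0.481]
ft_force: [0.1, -0.1, -1.9]
width: 40.0
```

>>> send_rows(dr=[[0, 0, 0], [0, 0, 0]], travel=[[0, 0, -0.04], [0, 0, -0.03]], grip=[-0.5, -0.5])

```text
time: 8.8
tcp_pos: [618.9, 63.3, 60.6]
tool_rot: [0.536, 0.465, 0.516, -0.48]
ft_force: [0.7, -0.1, -1.7]
width: 40.3
```

>>> send_rows(dr=[[0, 0, 0], [0, 0, 0]], travel=[[0, 0, -0.04], [0, 0, -0.02]], grip=[-0.5, -0.5])

```text
time: 9.0
tcp_pos: [618.8, 63.3, 58.3]
tool_rot: [0.536, 0.465, 0.516, -0.48]
ft_force: [-2.1, -0.6, 6.4]
width: 39.8
```

>>> send_rows(dr=[[0, 0, 0], [0, 0, 0]], travel=[[0, 0, -0.02], [0, 0, 0]], grip=[-0.5, -0.5])

```text
time: 9.2
tcp_pos: [618.8, 63.3, 58.3]
tool_rot: [0.536, 0.465, 0.516, -0.48]
ft_force: [-1.5, -0.1, 6.4]
width: 39.9
```

```bash
python3 - <<'E'
from plant import r
from pl import *; from rig import *
s=r.sense();M=rot(s).as_matrix();print(s["tcp_pos"],rg(s["tcp_pos"]).round(1),s["moment"].round(3))
print("jaw yaw",np.arctan2(M[1,1],M[0,1]),"x axis in rig",(R.T@M[:,0]).round(4))
yd=R@[1,0,0]; xd=-(R@np.array([0,np.sin(.035),np.cos(.035)]));print(delta(s,s["tcp_pos"],tool(xd,yd))[1])
E
```

```text
[618.7829904   63.27238822  58.29752352] [ -4.5 -20.9  58.3] [-0.07   0.432 -0.019]
jaw yaw 0.10658796269318992 x axis in rig [ 0.002  -0.0353 -0.9994]
[0.00129498 0.0234575  0.01618459]
```

>>> send_rows(dr=[[0, 0, 0], [0, 0, 0], [0, 0, 0], [0, 0, 0], [0, 0, 0], [0, 0, 0], [0, 0, 0], [0, 0, 0]], travel=[[-0.011, 0.1, 0.005], [-0.011, 0.1, -0.003], [-0.011, 0.1, -0.003], [-0.011, 0.1, -0.003], [-0.011, 0.1, -0.003], [-0.011, 0.1, -0.003], [-0.011, 0.1, -0.003], [-0.011, 0.1, -0.003]], grip=[-0.5, -0.5, -0.5, -0.5, -0.5, -0.5, -0.5, -0.5])

```text
time: 10.0
tcp_pos: [615.8, 95.4, 57.2]
tool_rot: [0.536, 0.465, 0.516, -0.48]
ft_force: [1.0, -3.1, 5.4]
width: 39.8
```

>>> send_rows(dr=[[0, 0, 0], [0, 0, 0]], travel=[[-0.006, 0.05, -0.002], [-0.006, 0.05, -0.002]], grip=[-0.5, -0.5])

```text
time: 10.2
tcp_pos: [615.3, 99.4, 57.0]
tool_rot: [0.536, 0.465, 0.516, -0.48]
ft_force: [0.4, -4.3, 6.1]
width: 39.8
```

>>> send_rows(dr=[[0, 0, 0], [0, 0, 0]], travel=[[-0.006, 0.05, 0.0], [-0.006, 0.05, -0.001]], grip=[-0.5, -0.5])

```text
time: 10.4
tcp_pos: [614.8, 103.4, 56.9]
tool_rot: [0.536, 0.465, 0.516, -0.48]
ft_force: [0.6, -3.8, 5.0]
width: 40.0
```

>>> send_rows(dr=[[0, 0, 0], [0, 0, 0]], travel=[[-0.004, 0.04, -0.001], [-0.004, 0.03, -0.001]], grip=[-0.5, -0.5])

```text
time: 10.6
tcp_pos: [614.4, 106.2, 56.8]
tool_rot: [0.536, 0.465, 0.516, -0.48]
ft_force: [1.1, -4.5, 5.7]
width: 40.0
```

>>> send_rows(dr=[[0, 0, 0], [0, 0, 0]], travel=[[-0.003, 0.025, -0.001], [-0.003, 0.025, -0.001]], grip=[-0.5, -0.5])

```text
time: 10.8
tcp_pos: [614.1, 108.1, 56.7]
tool_rot: [0.536, 0.465, 0.516, -0.48]
ft_force: [0.7, -4.5, 5.5]
width: 39.9
```

>>> send_rows(dr=[[0, 0, 0], [0, 0, 0]], travel=[[-0.003, 0.025, -0.001], [-0.003, 0.025, -0.001]], grip=[-0.5, -0.5])

```text
time: 11.0
tcp_pos: [613.9, 110.1, 56.7]
tool_rot: [0.536, 0.465, 0.516, -0.48]
ft_force: [1.7, -4.2, 5.4]
width: 40.0
```

>>> send_rows(dr=[[0, 0, 0], [0, 0, 0]], travel=[[-0.003, 0.025, -0.001], [-0.003, 0.025, -0.001]], grip=[-0.5, -0.5])

```text
time: 11.2
tcp_pos: [613.7, 111.9, 56.6]
tool_rot: [0.536, 0.465, 0.516, -0.48]
ft_force: [0.5, -6.8, 6.1]
width: 40.5
```

```bash
python3 - <<'E'
from plant import r,eyes
from pl import *; from rig import *
import h
s=r.sense();print(s["time"],s["tcp_pos"],s["ft_force"].round(2),rg(s["tcp_pos"]).round(1),s["moment"].round(2))
for n,b in(("side",(235,135,300,185)),("top",(185,145,250,195))):
    f=eyes.grab_frame(n);np.save(n+"4.npy",f,allow_pickle=True);h.crop(f,*b,11,n+"4.png")
E
```

```text
11.2 [613.69175886 111.88220432  56.61279136] [ 0.53 -6.78  6.11] [-4.3 28.  56.6] [-1.23 -0.13 -0.02]
```

View pics/side4.png

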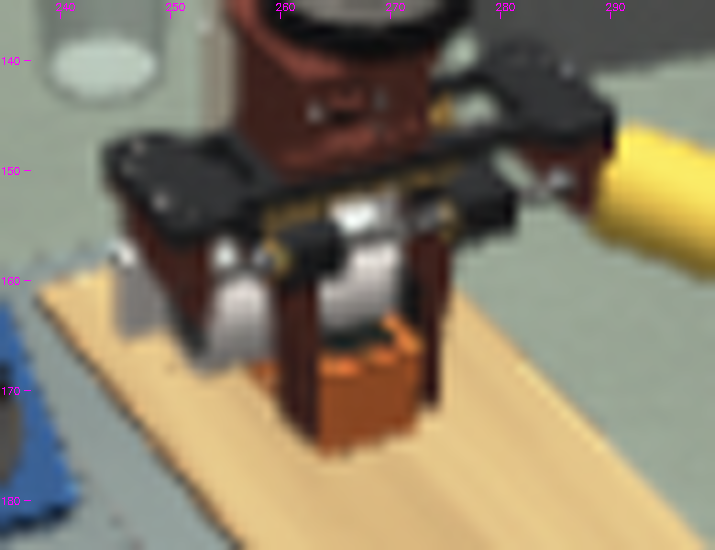

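View pics/top4.png

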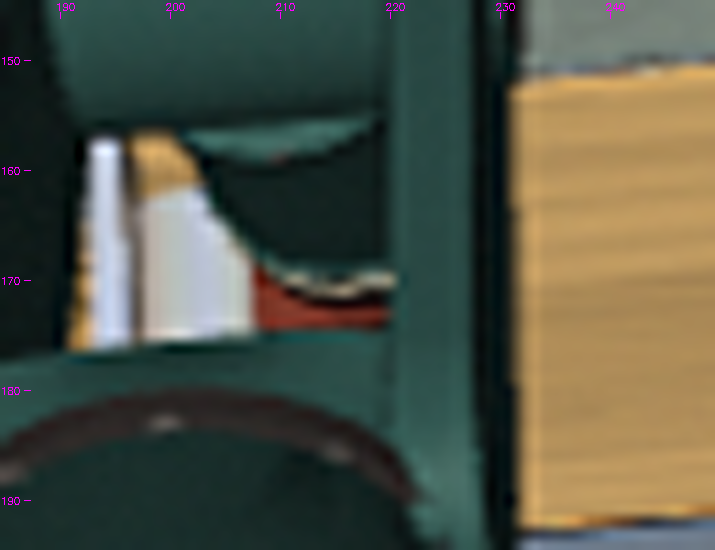

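>>> send_rows(dr=[[0, 0, 0], [0, 0, 0]], travel=[[-0.002, 0.02, -0.001], [0, 0, 0]], grip=[-0.5, -0.5])

```text
time: 11.5
tcp_pos: [613.7, 111.9, 56.6]
tool_rot: [0.536, 0.464, 0.516, -0.481]
ft_force: [2.2, -7.4, 5.7]
width: 40.0
```

>>> send_rows(dr=[[0, 0, 0], [0, 0, 0]], travel=[[-0.002, 0.02, -0.001], [0, 0, 0]], grip=[-0.5, -0.5])

```text
time: 11.7
tcp_pos: [613.7, 112.1, 56.7]
tool_rot: [0.537, 0.464, 0.515, -0.481]
ft_force: [1.6, -9.7, 6.4]
width: 40.2
```

>>> send_rows(dr=[[0, 0, 0], [0, 0, 0], [0, 0, 0], [0, 0, 0], [0, 0, 0], [0, 0, 0], [0, 0, 0]], travel=[[-0.001, 0.015, 0], [0, 0, 0], [0, 0, 0], [0, 0, 0], [0, 0, 0], [0, 0, 0], [0, 0, 0]], grip=[-0.5, -0.5, -0.1, 0.2, 0.4, 0.4, 0.4])

```text
time: 12.4
tcp_pos: [612.6, 114.9, 55.8]
tool_rot: [0.535, 0.465, 0.517, -0.48]
ft_force: [-1.0, 0.4, 0.5]
width: 61.2
```

>>> send_rows(dr=[[0, 0, 0], [0, 0, 0], [0, 0, 0], [0, 0, 0], [0, 0, 0], [0, 0, 0], [0, 0, 0]], travel=[[0, -0.01, 0.2], [0, 0, 0.4], [0, 0, 0.6], [0, 0, 0.6], [0, 0, 0.6], [0, 0, 0.6], [0, 0, 0.5]], grip=[0.4, 0.4, 0.4, 0.4, 0.4, 0.4, 0.4])

```text
time: 13.1
tcp_pos: [613.3, 114.1, 198.3]
tool_rot: [0.536, 0.465, 0.516, -0.48]
ft_force: [-0.1, 0.1, -0.6]
width: 61.2
```

```bash
python3 - <<'E'
from plant import r,eyes
from pl import *; from rig import *
import h
s=r.sense();print(s["time"],s["tcp_pos"],s["ft_force"].round(2),s["width"])
for n,b in(("side",(205,125,300,195)),("top",(185,145,250,195))):
    f=eyes.grab_frame(n);np.save(n+"5.npy",f,allow_pickle=True);h.crop(f,*b,8,n+"5.png")
E
```

```text
13.1 [613.33688621 114.1419861  198.25463472] [-0.06  0.15 -0.61] 61.238647939037364
```

View pics/side5.png

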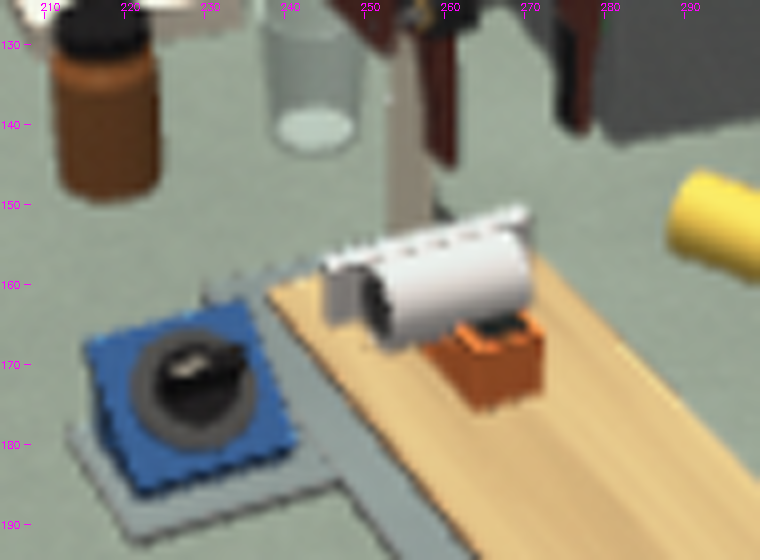

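```bash
python3 - <<'E'
from h import *
t=load("top0.npy");s=load("side5.npy")
crop(t,190,195,230,238,14,"t_knob.png");crop(s,210,155,250,192,15,"s_knob.png")
E
```

```text
(no output)
```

View pics/t_knob.png

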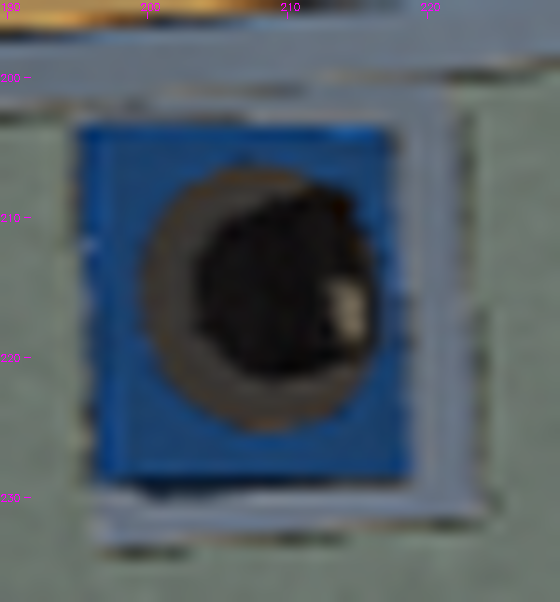

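View pics/s_knob.png

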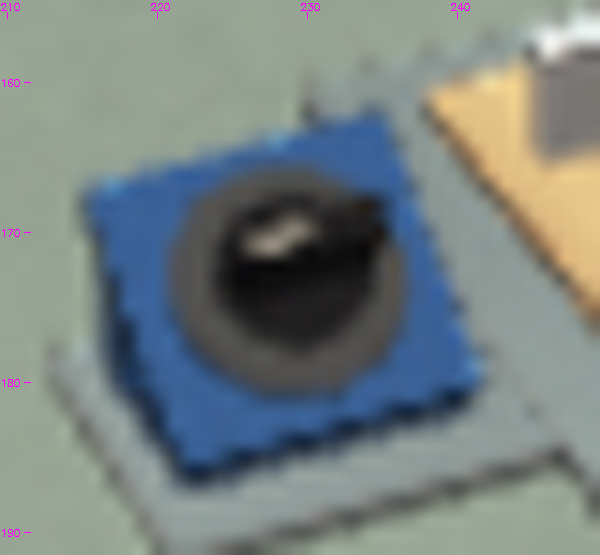

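```bash
python3 - <<'E'
from h import *; from rig import *
t=load("top0.npy");s=load("side5.npy")
n=R@np.array([0,-np.sin(.61),np.cos(.61)])
ring,e=tri(t,[[208.1,215.75]],s,[[228.7,173.2]]);print("ring",ring.round(1),e,rg(ring).round(1))
ind,e=tri(t,[[214.5,216.6]],s,[[228.0,170.3]]);print("ind",ind.round(1),e,rg(ind).round(1))
end,e=tri(t,[[213.8,208.6]],s,[[235.3,168.4]]);print("bar +x end",end.round(1),e,rg(end).round(1))
# hypotheses: panel plane through ring; project predicted shapes
def circ(c,r):
    a=np.linspace(0,2*np.pi,37);u=R@[1,0,0];v=np.cross(n,u);return c+r*(np.cos(a)[:,None]*u+np.sin(a)[:,None]*v)
for r in(30,32,34):
    for nm,f in(("t",t),("s",s)):
        p=proj(f,circ(ring,r));print(r,nm,p.min(0).round(1),p.max(0).round(1))
for d in(35,37):
  G=ring+d*n;print("grip",d,G.round(1),rg(G).round(1))
  for nm,f in(("t",t),("s",s)):
    p=proj(f,circ(G-23*n,22));print(" disc",nm,p.min(0).round(1),p.max(0).round(1))
    ux=R@[1,0,0];vy=np.cross(n,ux)
    print(" bar outer corners",nm,proj(f,[G+7*n+a*21*ux+b*7*vy for a in(-1,1) for b in(-1,1)]).round(1).tolist())
E
```

```text
ring [463.7 158.9  52.2] [0.6277776886421275, 0.6277776886420309] [-148.3   90.9   52.2]
ind [455.7 133.   87.2] [0.29860169880229354, 0.2986016988021681] [-159.1   66.    87.2]
bar +x end [485.  136.2  87.1] [1.6941784184508022, 1.6941784184509443] [-129.6   66.    87.1]
30 t [200.4 207.1] [215.7 224.1]
30 s [221.3 166.4] [235.7 180.1]
32 t [199.8 206.5] [216.2 224.7]
32 s [220.8 166. ] [236.2 180.6]
34 t [199.3 205.9] [216.7 225.3]
34 s [220.4 165.5] [236.6 181. ]
grip 35 [465.9 139.   80.8] [-148.3   70.9   80.8]
 disc t [204.1 208.7] [215.4 221.3]
 bar outer corners t [[216.3, 219.7], [212.6, 219.7], [215.4, 207.5], [211.8, 207.4]]
 disc s [223.8 167.2] [234.4 177.3]
 bar outer corners s [[226.2, 172.5], [225.1, 169.3], [235.9, 169.9], [234.8, 166.8]]
grip 37 [466.  137.8  82.5] [-148.3   69.7   82.5]
 disc t [204.4 208.6] [215.7 221.2]
 bar outer corners t [[216.6, 219.6], [212.9, 219.6], [215.7, 207.4], [212.1, 207.3]]
 disc s [223.9 167. ] [234.5 177.1]
 bar outer corners s [[226.3, 172.3], [225.1, 169.2], [236.0, 169.7], [234.9, 166.6]]
```

```bash
cat >> rig.py <<'E'
n=R@np.array([0,-np.sin(.61),np.cos(.61)]);ux=R@np.array([1.,0,0]);vv=np.cross(n,ux)
G=w([-148.6,69.7,82.2])
E
python3 - <<'E'
from plant import r
from pl import *; from rig import *
s=r.sense();print(s["tcp_pos"],s["joint_positions"].round(2),G,n,vv)
Rt=tool(-n,vv)
print(delta(s,G+90*n,Rt)); print(G+90*n,G+40*n,G-17*n)
E
```

```text
[615.23467563 114.29171544 199.83409084] [ 0.09  0.41  1.48 -0.04  1.24  0.  ] [465.75281828 137.77628523  82.2       ] [ 0.06174948 -0.56952974  0.81964802] [-0.08835     0.81487248  0.57286746]
(array([-3.5981101 , -0.69432768, -1.09664423]), array([ 6.22854328, -4.46120171, 17.54083317]))
[471.31027158  86.51860834 155.96832161] [468.22279753 114.9950955  114.98592071] [464.7030771  147.45829087  68.2659837 ]
```

>>> send_rows(dr=[[0.311, -0.223, 0.877], [0.311, -0.223, 0.877], [0.311, -0.223, 0.877], [0.311, -0.223, 0.877], [0.311, -0.223, 0.877], [0.311, -0.223, 0.877], [0.311, -0.223, 0.877], [0.311, -0.223, 0.877], [0.311, -0.223, 0.877], [0.311, -0.223, 0.877], [0.311, -0.223, 0.877], [0.311, -0.223, 0.877], [0.311, -0.223, 0.877], [0.311, -0.223, 0.877], [0.311, -0.223, 0.877], [0.311, -0.223, 0.877], [0.311, -0.223, 0.877], [0.311, -0.223, 0.877], [0.311, -0.223, 0.877], [0.311, -0.223, 0.877]], travel=[[-0.18, -0.035, 0], [-0.18, -0.035, 0], [-0.18, -0.035, 0], [-0.18, -0.035, 0], [-0.18, -0.035, 0], [-0.18, -0.035, 0], [-0.18, -0.035, 0], [-0.18, -0.035, 0], [-0.18, -0.035, 0], [-0.18, -0.035, 0], [-0.18, -0.035, -0.1], [-0.18, -0.035, -0.1], [-0.18, -0.035, -0.1], [-0.18, -0.035, -0.1], [-0.18, -0.035, -0.1], [-0.18, -0.035, -0.1], [-0.18, -0.035, -0.1], [-0.18, -0.035, -0.1], [-0.18, -0.035, -0.1], [-0.18, -0.035, -0.1]], grip=[0, 0, 0, 0, 0, 0, 0, 0, 0, 0, 0, 0, 0, 0, 0, 0, 0, 0, 0, 0])

```text
time: 15.2
tcp_pos: [468.1, 86.0, 155.3]
tool_rot: [0.662, 0.173, 0.686, 0.247]
ft_force: [0.2, 0.5, -0.6]
width: 43.9
```

```bash
python3 - <<'E'
from plant import r,eyes
from pl import *; from rig import *
import h
s=r.sense();print(s["time"],s["tcp_pos"],s["joint_positions"].round(2),s["width"],s["ft_force"].round(1))
Rt=tool(-n,vv);print(delta(s,G+40*n,Rt))
for nm,b in(("side",(190,90,320,200)),("top",(150,140,290,240))):
    f=eyes.grab_frame(nm);np.save(nm+"6.npy",f,allow_pickle=True);h.crop(f,*b,5.5,nm+"6.png")
E
```

```text
15.2 [468.14022638  85.95213858 155.30899848] [-0.39  0.4   1.85  0.55  1.26 -2.35] 43.94175618083328 [ 0.2  0.5 -0.6]
(array([ 0.00206428,  0.72607392, -1.00807694]), array([ 0.06356543,  0.00772851, -0.02561381]))
```

View pics/side6.png

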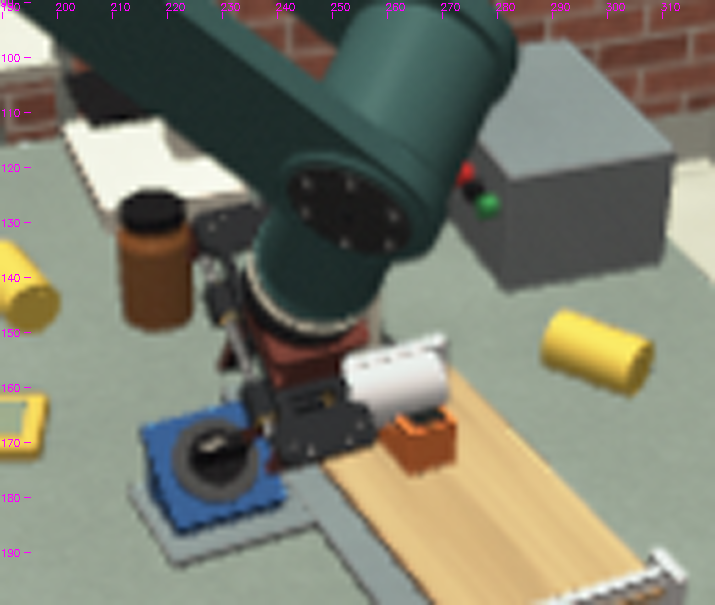

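View pics/top6.png

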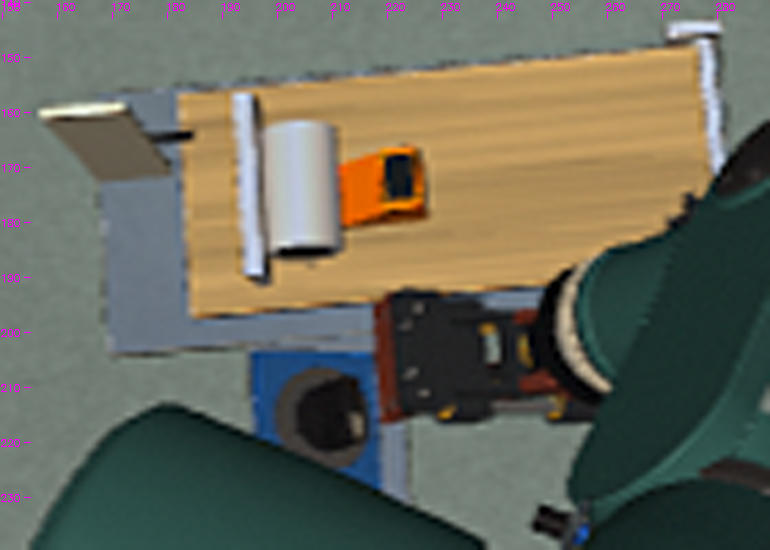

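>>> send_rows(dr=[[0.06, 0, -0.02], [0, 0, 0], [0, 0, 0], [0, 0, 0], [0, 0, 0], [0, 0, 0]], travel=[[0, 0.18, -0.25], [0, 0.18, -0.25], [0, 0.18, -0.25], [0, 0.18, -0.25], [-0.02, 0.2, -0.29], [-0.02, 0.2, -0.29]], grip=[0, 0, 0, 0, 0, 0])

```text
time: 15.9
tcp_pos: [467.2, 131.7, 92.0]
tool_rot: [0.663, 0.175, 0.685, 0.247]
ft_force: [0.0, 0.1, 0.3]
width: 43.7
```

```bash
python3 - <<'E'
from plant import r,eyes
from pl import *; from rig import *
import h
s=r.sense();print(s["time"],s["tcp_pos"],s["joint_positions"].round(2),s["width"],s["ft_force"].round(1))
Rt=tool(-n,vv);print(delta(s,G-17*n,Rt)); d=s["tcp_pos"]-G; print("rel ux,vv,n",d@ux,d@vv,d@n)
for nm,b in(("side",(205,140,260,190)),("top",(190,190,235,235))):
    f=eyes.grab_frame(nm);np.save(nm+"7.npy",f,allow_pickle=True);h.crop(f,*b,12,nm+"7.png")
E
```

```text
15.9 [467.17890522 131.71648996  92.03871071] [-0.31  0.49  1.92  0.63  1.09 -2.39] 43.748926159058726 [0.  0.1 0.3]
(array([-0.0618957 ,  0.39354502, -0.59431818]), array([0.02221584, 0.00895543, 0.02042566]))
rel ux,vv,n 0.764591716924744 0.5723220617769426 11.603573511695592
```

View pics/side7.png

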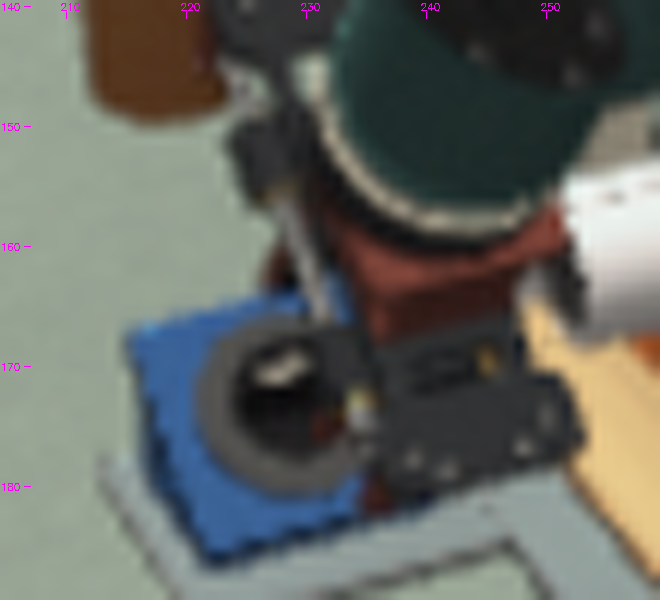

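View pics/top7.png

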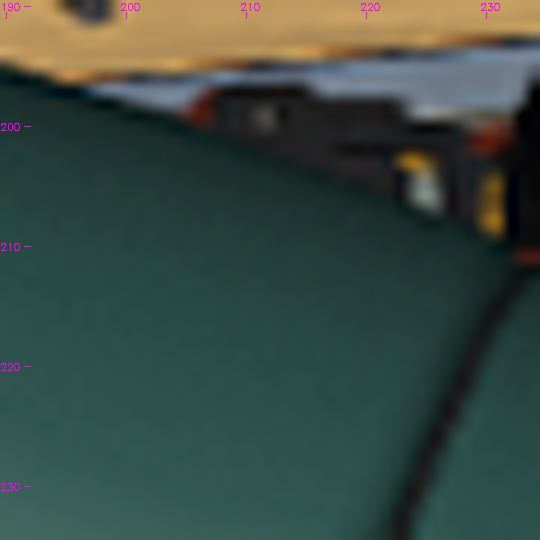

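```bash
python3 - <<'E'
from plant import r
from pl import *; from rig import *
import h
s=r.sense();M=rot(s).as_matrix();f=h.load("side7.npy")
for d in(0,20,80,120): 
    p=s["tcp_pos"]-d*M[:,0];print(d,h.proj(f,p).round(1),h.proj(f,p+60*M[:,1]).round(1),h.proj(f,p-60*M[:,1]).round(1))
p=s["tcp_pos"]
for y in(1,-1):print("tip",y,h.proj(f,p+y*22*M[:,1]).round(1),h.proj(f,p+y*32*M[:,1]).round(1))
print(M.round(2), n,vv)
E
```

```text
0 [[230.5 169. ]] [[225.6 155.6]] [[235.5 182.7]]
20 [[231.5 167.2]] [[226.5 153.6]] [[236.6 181.1]]
80 [[234.6 161.5]] [[229.4 147.4]] [[239.9 175.9]]
120 [[236.8 157.4]] [[231.4 143. ]] [[242.3 172.2]]
tip 1 [[228.7 164.1]] [[227.9 161.8]]
tip -1 [[232.3 174. ]] [[233.2 176.3]]
[[-0.06 -0.09  0.99]
 [ 0.57  0.82  0.11]
 [-0.82  0.57 -0.  ]] [ 0.06174948 -0.56952974  0.81964802] [-0.08835     0.81487248  0.57286746]
```

>>> send_rows(dr=[[0.02, 0.01, 0.02], [0, 0, 0], [0, 0, 0], [0, 0, 0], [0, 0, 0]], travel=[[-0.016, 0.1, -0.15], [-0.016, 0.1, -0.15], [-0.016, 0.1, -0.15], [-0.014, 0.09, -0.14], [0, 0, 0]], grip=[0, 0, 0, 0, 0])

```text
time: 16.5
tcp_pos: [464.3, 146.8, 68.8]
tool_rot: [0.662, 0.176, 0.685, 0.249]
ft_force: [0.2, -0.3, -0.2]
width: 43.9
```

>>> send_rows(dr=[[0, 0, 0], [0, 0, 0], [0, 0, 0], [0, 0, 0], [0, 0, 0], [0, 0, 0]], travel=[[0, 0, 0], [0, 0, 0], [0, 0, 0], [0, 0, 0], [0, 0, 0], [0, 0, 0]], grip=[-0.4, -0.7, -0.9, -1, -1, -1], newtons=40)

```text
time: 17.1
tcp_pos: [465.1, 146.9, 70.1]
tool_rot: [0.662, 0.176, 0.685, 0.249]
ft_force: [0.2, 2.5, 5.5]
width: 14.2
```

```bash
python3 - <<'E'
from plant import r
from pl import *; from rig import *
s=r.sense();print(s["time"],s["tcp_pos"],s["width"],s["ft_force"].round(1),s["moment"].round(2)); d=s["tcp_pos"]-G; print("rel ux,vv,n",d@ux,d@vv,d@n)
E
```

```text
17.1 [465.0798165  146.85914868  70.05781915] 14.181169405228342 [0.2 2.5 5.5] [ 0.7  -0.2   0.06]
rel ux,vv,n 0.3099627499084842 0.5049748222906063 -15.166832858235088
```

>>> send_rows(dr=[[0, 0, 0], [-0.047, 0.435, -0.626], [-0.047, 0.435, -0.626], [-0.047, 0.435, -0.626], [-0.047, 0.435, -0.626], [-0.047, 0.435, -0.626], [-0.047, 0.435, -0.626], [-0.047, 0.435, -0.626], [-0.047, 0.435, -0.626], [0, 0, 0]], travel=[[0, 0.02, 0.014], [0, 0, 0], [0, 0, 0], [0, 0, 0], [0, 0, 0], [0, 0, 0], [0, 0, 0], [0, 0, 0], [0, 0, 0], [0, 0, 0]], grip=[-1, -1, -1, -1, -1, -1, -1, -1, -1, -1])

```text
time: 18.1
tcp_pos: [465.1, 146.9, 70.0]
tool_rot: [0.593, 0.344, 0.726, 0.059]
ft_force: [-0.4, -1.1, 5.4]
width: 13.6
```

```bash
cat > st.py <<'E'
from plant import r,eyes
from pl import *; from rig import *
import h
s=r.sense();M=rot(s).as_matrix();print(s["time"],s["tcp_pos"].round(1),s["width"].round(1),s["ft_force"].round(1),s["moment"].round(2),s["joint_positions"].round(2)); d=s["tcp_pos"]-G; print("rel ux,vv,n",(d@ux).round(2),(d@vv).round(2),(d@n).round(2))
y=M[:,1];print("k",np.arctan2(y@ux,y@vv), "lean err",np.degrees(np.arccos(-M[:,0]@n)))
E
python3 st.py; python3 - <<'E'
from plant import eyes
import h,numpy as np
for nm,b in(("side",(205,110,290,190)),("top",(150,140,250,215))):
    f=eyes.grab_frame(nm);np.save(nm+"8.npy",f,allow_pickle=True);h.crop(f,*b,7,nm+"8.png")
E
```

```text
Traceback (most recent call last):
  File "st.py", line 4, in <module>
    s=r.sense();M=rot(s).as_matrix();print(s["time"],s["tcp_pos"].round(1),s["width"].round(1),s["ft_force"].round(1),s["moment"].round(2),s["joint_positions"].round(2)); d=s["tcp_pos"]-G; print("rel ux,vv,n",(d@ux).round(2),(d@vv).round(2),(d@n).round(2))
                                                                           ^^^^^^^^^^^^^^^^
AttributeError: 'float' object has no attribute 'round'
```

View pics/side8.png

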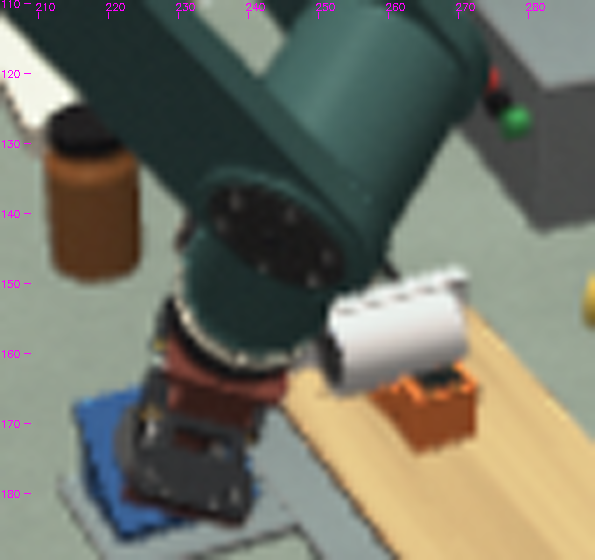

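View pics/top8.png

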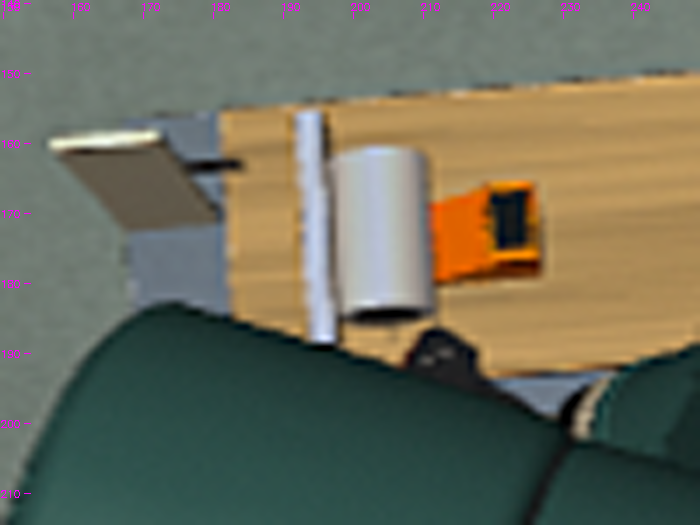

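```bash
sed -i 's/s\["width"\].round(1)/round(s["width"],1)/' st.py; python3 st.py
```

```text
18.2 [465.1 146.9  70. ] 13.5 [-1.9 -2.1  5.6] [-0.08  0.09  0.06] [-0.28  0.53  1.95  0.66  1.03 -1.89]
rel ux,vv,n 0.34 0.48 -15.19
k 0.5314745228169112 lean err 0.041863517794509565
```

>>> send_rows(dr=[[-0.047, 0.435, -0.626], [-0.047, 0.435, -0.626], [-0.047, 0.435, -0.626], [-0.047, 0.435, -0.626], [-0.047, 0.435, -0.626], [-0.047, 0.435, -0.626], [-0.047, 0.435, -0.626], [-0.047, 0.435, -0.626], [0, 0, 0]], travel=[[0, 0, 0], [0, 0, 0], [0, 0, 0], [0, 0, 0], [0, 0, 0], [0, 0, 0], [0, 0, 0], [0, 0, 0], [0, 0, 0]], grip=[-1, -1, -1, -1, -1, -1, -1, -1, -1])

```text
time: 19.1
tcp_pos: [465.0, 146.8, 70.0]
tool_rot: [0.481, 0.488, 0.716, -0.134]
ft_force: [-1.5, -3.0, 5.8]
width: 13.9
```

```bash
python3 st.py; python3 - <<'E'
from plant import eyes
import h,numpy as np
for nm,b in(("side",(205,110,290,190)),("top",(150,140,250,215))):
    f=eyes.grab_frame(nm);np.save(nm+"9.npy",f,allow_pickle=True);h.crop(f,*b,7,nm+"9.png")
E
```

```text
19.1 [465.  146.8  70. ] 13.9 [-1.5 -3.   5.8] [-0.19  0.12  0.14] [-0.28  0.53  1.95  0.66  1.03 -1.35]
rel ux,vv,n 0.27 0.4 -15.16
k 1.0660856304868451 lean err 0.04352310364883752
```

View pics/side9.png

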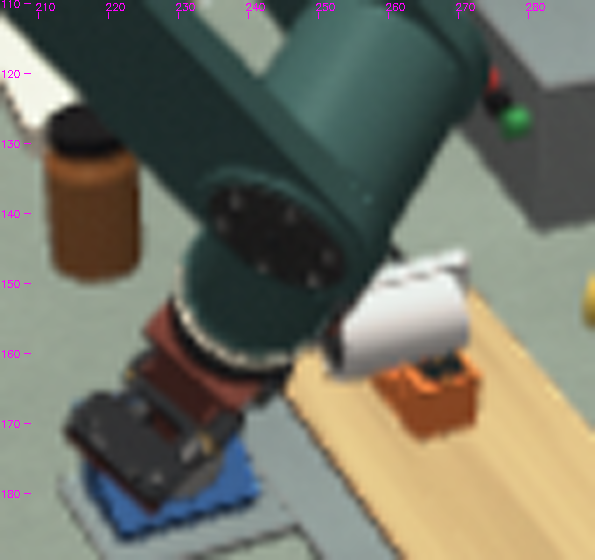

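View pics/top9.png

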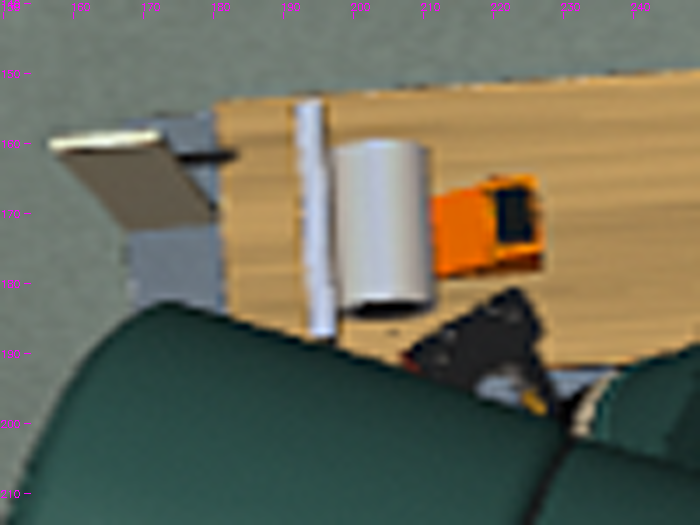

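>>> send_rows(dr=[[-0.047, 0.435, -0.626], [-0.047, 0.435, -0.626], [-0.047, 0.435, -0.626], [-0.047, 0.435, -0.626], [-0.047, 0.435, -0.626], [-0.047, 0.435, -0.626], [-0.047, 0.435, -0.626], [-0.047, 0.435, -0.626], [0, 0, 0]], travel=[[0, 0, 0], [0, 0, 0], [0, 0, 0], [0, 0, 0], [0, 0, 0], [0, 0, 0], [0, 0, 0], [0, 0, 0], [0, 0, 0]], grip=[-1, -1, -1, -1, -1, -1, -1, -1, -1])

```text
time: 20.1
tcp_pos: [464.9, 146.7, 70.0]
tool_rot: [0.336, 0.597, 0.655, -0.318]
ft_force: [-1.3, -3.6, 5.0]
width: 13.8
```

```bash
python3 st.py; python3 - <<'E'
from plant import eyes
import h,numpy as np
for nm,b in(("side",(205,110,290,190)),("top",(150,145,195,180))):
    f=eyes.grab_frame(nm);np.save(nm+"10.npy",f,allow_pickle=True);h.crop(f,*b,7 if nm=="side" else 16,nm+"10.png")
E
```

```text
20.1 [464.9 146.7  70. ] 13.8 [-1.3 -3.6  5. ] [-0.21  0.24  0.2 ] [-0.28  0.53  1.95  0.66  1.03 -0.82]
rel ux,vv,n 0.15 0.37 -15.18
k 1.5991856782446894 lean err 0.043266595699669466
```

View pics/side10.png

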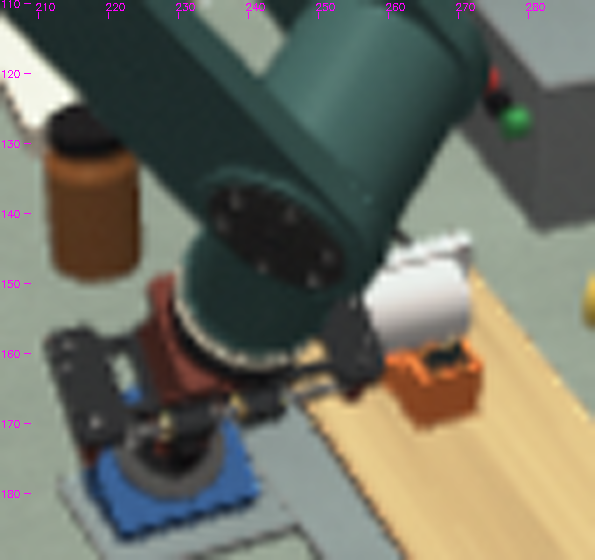

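View pics/top10.png

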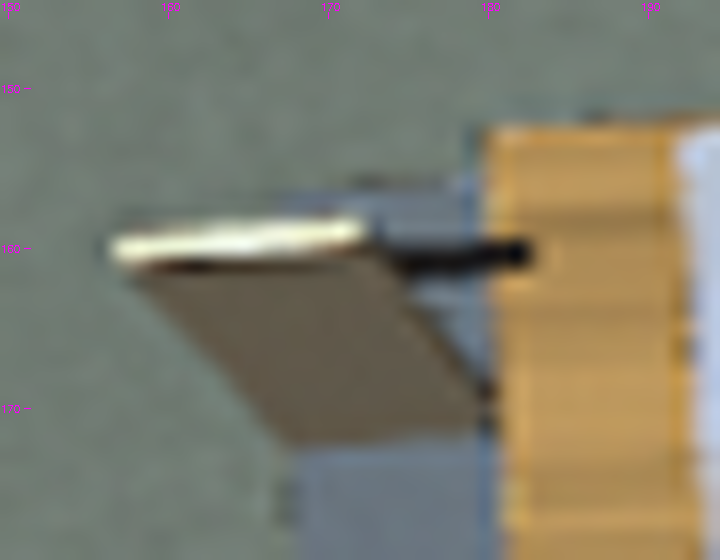

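>>> send_rows(dr=[[0, 0, 0], [0, 0, 0], [0, 0, 0], [0, 0, 0], [0, 0, 0], [0, 0, 0], [-0.87, -0.094, 0], [-0.87, -0.094, 0], [-0.87, -0.094, 0], [-0.87, -0.094, 0], [-0.87, -0.094, 0], [-0.87, -0.094, 0], [-0.87, -0.094, 0], [-0.87, -0.094, 0]], travel=[[0, 0, 0], [0, 0, 0], [0, 0, 0], [0.03, -0.28, 0.41], [0.03, -0.28, 0.41], [0.03, -0.28, 0.41], [-0.27, 0.09, 0.35], [-0.27, 0.09, 0.35], [-0.27, 0.09, 0.35], [-0.27, 0.09, 0.35], [-0.27, 0.09, 0.35], [-0.27, 0.09, 0.35], [-0.27, 0.09, 0.35], [-0.27, 0.09, 0.35]], grip=[-0.4, -0.1, 0, 0, 0, 0, 0, 0, 0, 0, 0, 0, 0, 0])

```text
time: 21.6
tcp_pos: [381.6, 142.3, 232.0]
tool_rot: [0.521, 0.479, 0.518, -0.48]
ft_force: [0.6, 0.3, -0.4]
width: 44.2
```

```bash
python3 st.py; python3 - <<'E'
from plant import eyes
import h,numpy as np
for nm,b in(("side",(232,104,275,160)),("top",(150,145,195,180))):
    f=eyes.grab_frame(nm);np.save(nm+"11.npy",f,allow_pickle=True);h.crop(f,*b,13 if nm=="side" else 16,nm+"11.png")
s=h.load("side11.npy");s0=h.load("side0.npy")
for v in range(122,154): print(v,' '.join('%3d,%3d,%3d'%tuple(s["image"][v,u]) for u in range(252,264)))
E
```

```text
21.6 [381.6 142.3 232. ] 44.2 [ 0.6  0.3 -0.4] [-0.07 -0.09  0.02] [ 0.19  0.06  1.88 -0.    1.2   0.11]
rel ux,vv,n -83.13 96.95 114.97
k 1.5937968618735636 lean err 35.1794463585219
122 157,170,153 158,171,154 165,177,159 159,172,154 156,170,153 156,169,152 156,169,152 157,169,152 156,169,152 156,169,152 156,169,151 157,170,152
123 158,171,154 151,163,147 213,217,194 189,197,176 161,174,156 157,169,152 157,170,153 156,169,152 156,169,151 155,168,151 155,168,150 155,168,151
124 158,171,154 133,140,125 234,233,216 237,237,221 183,190,169 158,170,153 156,169,151 156,169,152 156,169,152 155,169,151 155,168,150 155,167,151
125 159,172,155 152,156,140 135,129,114 235,233,216 224,223,202 175,183,163 158,170,153 157,169,153 154,167,150 154,167,150 156,168,151 156,169,152
126 157,171,154 151,156,140 142,137,122 133,125,111 235,233,217 223,223,202 173,180,162 157,168,152 155,167,151 155,168,151 156,169,152 157,170,153
127 158,171,155 152,157,140 141,137,122 139,134,117 138,131,116 236,234,219 222,221,199 177,187,169 158,171,154 156,168,151 155,169,152 156,170,153
128 159,172,156 151,156,141 
[... 3119 characters left out ...]
 187,184,178 186,184,179 198,199,192 231,232,227 237,239,235 236,239,235 236,240,236 236,240,237 237,242,238
150 176,175,168 198,198,191 231,233,228 237,240,236 237,240,236 237,240,237 236,241,237 237,242,238 237,242,238 237,242,238 237,241,237 237,241,237
151 216,220,212 235,239,235 237,241,237 237,242,238 237,242,239 237,242,239 238,242,238 237,241,237 236,240,236 235,238,234 235,237,233 233,235,231
152 122,122,126 219,225,221 236,240,236 237,241,237 236,239,235 236,238,235 234,237,232 233,235,230 231,232,228 231,230,226 230,229,224 227,225,221
153  72, 70, 68 154,155,150 227,229,224 233,234,230 232,232,227 230,230,225 229,227,223 227,225,220 225,222,218 223,220,213 220,216,209 219,213,206
```

View pics/side11.png

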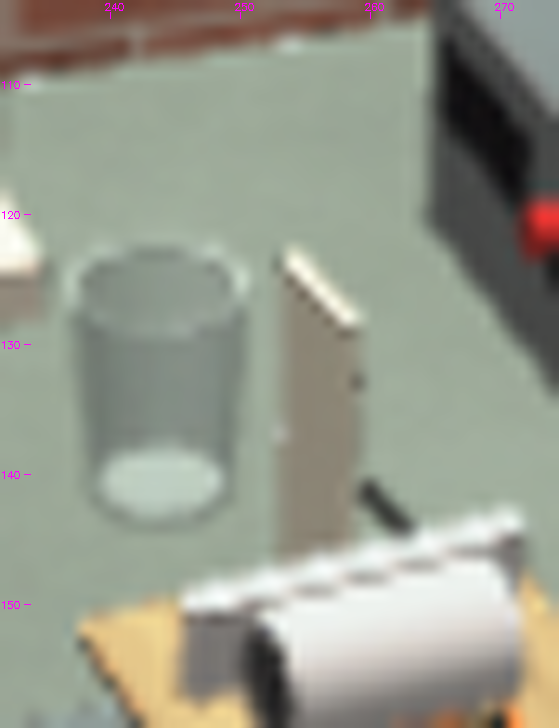

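View pics/top11.png

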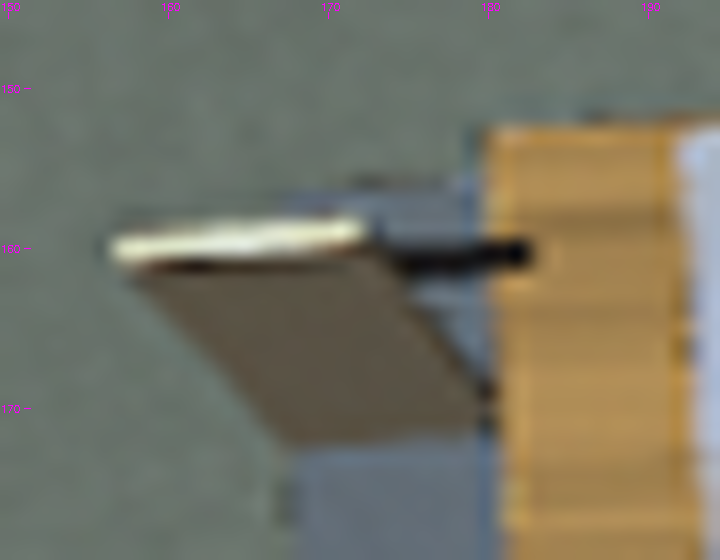

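```bash
python3 - <<'E'
from h import *
for n in("top11","side11","top0"):
    f=load(n+".npy");im=f["image"].astype(int)
    m=((im[...,0]-np.maximum(im[...,1],im[...,2])>45)&(abs(im[...,1]-im[...,2])<45)).astype(np.uint8)
    k,l,st,c=cv2.connectedComponentsWithStats(m,connectivity=8)
    print(n);[print(st[i].tolist(),c[i].round(1),im[l==i].mean(0).round(0)) for i in range(1,k) if (st[i,0]>60 and st[i,0]<420 and st[i,1]>70)]
t=load("top11.npy")
for v in range(153,175): print(v,' '.join('%3d,%3d,%3d'%tuple(t["image"][v,u]) for u in range(169,184)))
print(proj(load("side11.npy"),[[0,0,0]]))
from rig import *
for k in(0,1.6):
    X=ramp([45,370,0],k);print(k,X,proj(t,X),proj(load("side11.npy"),X),proj(t,ramp([45,350,0],k)),proj(load("side11.npy"),ramp([45,350,0],k)))
for z in(95,100,105,110,115,120):
    X=w([45,200,z]);print(z,proj(t,X).round(1),proj(load("side11.npy"),X).round(1))
E
```

```text
top11
[285, 89, 1, 1, 1] [285.  89.] [134.  87.  44.]
[258, 93, 1, 1, 1] [258.  93.] [95. 44.  0.]
[261, 93, 1, 1, 1] [261.  93.] [96. 43.  0.]
[367, 95, 10, 3, 20] [370.6  95.9] [117.  21.  20.]
[367, 118, 6, 29, 66] [369.3 135.2] [118.  11.   6.]
[121, 121, 6, 6, 32] [123.6 123.5] [138.  10.   8.]
[374, 137, 68, 11, 282] [415.  144.2] [111.  11.   6.]
[226, 166, 1, 1, 1] [226. 166.] [114.  65.  26.]
[212, 177, 1, 1, 1] [212. 177.] [148.  80.  55.]
[220, 176, 7, 2, 11] [223.5 176.6] [82. 30.  0.]
[217, 178, 2, 1, 2] [217.5 178. ] [104.  53.  14.]
[128, 198, 1, 1, 1] [128. 198.] [86. 37.  0.]
[129, 207, 2, 2, 2] [129.5 207.5] [96. 50.  7.]
[127, 211, 1, 1, 1] [127. 211.] [100.  50.   6.]
[118, 212, 1, 1, 1] [118. 212.] [104.  42.   0.]
[120, 213, 1, 1, 1] [120. 213.] [98. 40.  0.]
[401, 213, 1, 1, 1] [401. 213.] [79. 26.  0.]
[397, 215, 1, 1, 1] [397. 215.] [82. 36.  5.]
[399, 214, 1, 1, 1] [399. 214.] [81. 34.  1.]
[393, 217, 1, 2, 2] [393.  217.5] [82. 34.  2.]
[404, 217, 1, 1, 1] [404. 217.] [81. 35.  3.]
[407, 220, 2, 2, 2] [407.5 220.5] [88. 38.  6.]
[404, 223, 1, 1, 1] [404. 22
[... 12903 characters left out ...]
108,118  98,109,118  98,109,119 100,112,121  99,111,120 101,112,122  97,109,120  92,108,125 136,121,104 167,132, 77 159,127, 77
[[115.37467582 235.53544249]]
0 [644.20420636 287.96000936  42.0526438 ] [[174.58679447 165.30302886]] [[259.16846218 151.17584501]] [[180.15662786 164.79148123]] [[261.12317553 153.28300857]]
1.6 [644.41646761 286.00227481  95.25018731] [[172.07123444 161.26942314]] [[259.56904042 141.32455171]] [[177.98179126 160.96623369]] [[261.54578138 143.93352156]]
95 [[171.4 161.3]] [[259.4 141.1]]
100 [[171.1 161. ]] [[259.4 140.2]]
105 [[170.8 160.6]] [[259.4 139.2]]
110 [[170.5 160.2]] [[259.4 138.2]]
115 [[170.2 159.8]] [[259.4 137.2]]
120 [[169.9 159.4]] [[259.5 136.3]]
```

```bash
python3 - <<'E'
from plant import r
from pl import *; from rig import *
s=r.sense()
print(w([52,216.5,200]),delta(s,w([52,216.5,232]),tool([0,0,-1],R@[0,1,0])))
E
```

```text
[649.36045876 305.34368766 200.        ] (array([ 6.6936611 ,  4.02754469, -0.01579025]), array([-1.52332849e-02,  3.90816498e-02,  1.82766860e+01]))
```

The scale plate (top view (157–172,160) down to (168–181,172)) faces away from both cameras. Its printed side and the red mark are therefore hidden in every picture, and no red pixels appear near the plate. I'll try to find the mark's height by a very light touch from above on the plate's far side. First I'll feel the fixed plate, then come down in fractions of a millimetre.

>>> send_rows(dr=[[0, 0, 0.914], [0, 0, 0.914], [0, 0, 0.914], [0, 0, 0.914], [0, 0, 0.914], [0, 0, 0.914], [0, 0, 0.914], [0, 0, 0.914], [0, 0, 0.914], [0, 0, 0.914], [0, 0, 0.914], [0, 0, 0.914], [0, 0, 0.914], [0, 0, 0.914], [0, 0, 0.914], [0, 0, 0.914], [0, 0, 0.914], [0, 0, 0.914], [0, 0, 0.914], [0, 0, 0.914]], travel=[[0.335, 0.201, 0], [0.335, 0.201, 0], [0.335, 0.201, 0], [0.335, 0.201, 0], [0.335, 0.201, 0], [0.335, 0.201, 0], [0.335, 0.201, 0], [0.335, 0.201, 0], [0.335, 0.201, 0], [0.335, 0.201, 0], [0.335, 0.201, 0], [0.335, 0.201, 0], [0.335, 0.201, 0], [0.335, 0.201, 0], [0.335, 0.201, 0], [0.335, 0.201, 0], [0.335, 0.201, 0], [0.335, 0.201, 0], [0.335, 0.201, 0], [0.335, 0.201, 0]], grip=[0, 0, -0.5, -1, -1, -1, -1, -1, -1, -1, -1, -1, -1, -1, -1, -1, -1, -1, -1, -1], newtons=10)

```text
time: 23.7
tcp_pos: [651.0, 302.2, 229.3]
tool_rot: [0.706, -0.037, 0.707, 0.038]
ft_force: [-0.0, -0.2, -0.3]
width: 0.7
```

```bash
python3 - <<'E'
from plant import r,eyes
from pl import *; from rig import *
import h
s=r.sense();print(s["time"],s["tcp_pos"],rg(s["tcp_pos"]).round(1),s["width"],s["ft_force"].round(1),s["joint_positions"].round(2),delta(s,w([52,216.5,152]),tool([0,0,-1],R@[0,1,0])))
for nm,b in(("side",(215,60,325,160)),("top",(110,100,240,200))):
    f=eyes.grab_frame(nm);np.save(nm+"12.npy",f,allow_pickle=True);h.crop(f,*b,6,nm+"12.png")
E
```

```text
23.7 [650.99574874 302.24836301 229.33646374] [ 53.3 213.2 229.3] 0.6752526328373292 [-0.  -0.2 -0.3] [ 0.34  0.53  1.22  0.    1.4  -1.34] (array([-0.04088225,  0.07738312, -1.93341159]), array([-0.01175833, -0.01473771,  0.01120081]))
```

View pics/side12.png

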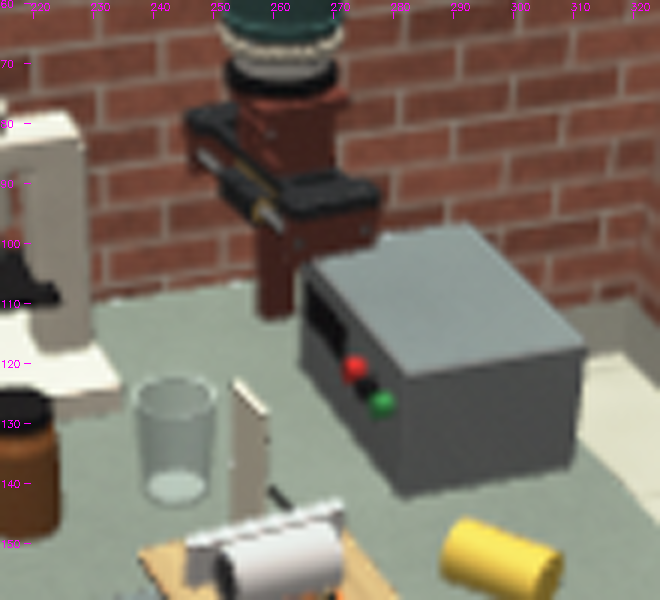

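View pics/top12.png

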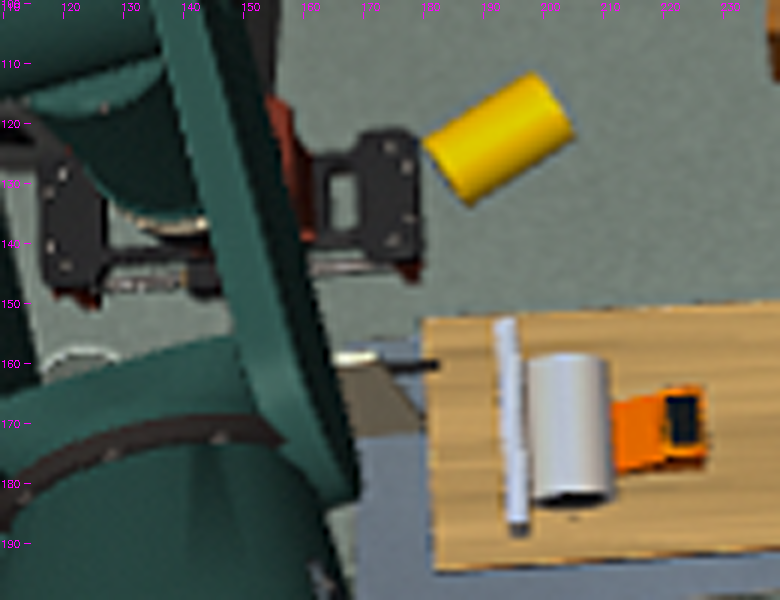

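>>> send_rows(dr=[[0, 0, 0], [0, 0, 0], [0, 0, 0], [0, 0, 0], [0, 0, 0], [0, 0, 0]], travel=[[-0.02, 0.04, -0.4], [-0.02, 0.04, -0.5], [0, 0, -0.5], [0, 0, -0.4], [0, 0, -0.13], [0, 0, 0]], grip=[-1, -1, -1, -1, -1, -1])

```text
time: 24.4
tcp_pos: [647.6, 305.3, 152.5]
tool_rot: [0.706, -0.036, 0.707, 0.036]
ft_force: [0.5, 0.5, -0.3]
width: 0.7
```

>>> send_rows(dr=[[0, 0, 0], [0, 0, 0], [0, 0, 0]], travel=[[-0.04, -0.004, 0], [-0.04, -0.004, 0], [0, 0, 0]], grip=[-1, -1, -1])

```text
time: 24.7
tcp_pos: [645.6, 306.2, 155.0]
tool_rot: [0.707, -0.036, 0.705, 0.037]
ft_force: [-0.0, 0.3, -0.5]
width: 0.4
```

>>> send_rows(dr=[[0, 0, 0], [0, 0, 0], [0, 0, 0]], travel=[[-0.025, -0.003, 0], [-0.025, -0.003, 0], [0, 0, 0]], grip=[-1, -1, -1])

```text
time: 25.0
tcp_pos: [643.2, 305.8, 154.2]
tool_rot: [0.707, -0.037, 0.706, 0.037]
ft_force: [0.4, 0.2, 0.4]
width: 0.3
```

>>> send_rows(dr=[[0, 0, 0], [0, 0, 0], [0, 0, 0]], travel=[[-0.025, -0.003, 0], [-0.025, -0.003, 0], [0, 0, 0]], grip=[-1, -1, -1])

```text
time: 25.3
tcp_pos: [642.8, 305.7, 154.1]
tool_rot: [0.708, -0.036, 0.705, 0.037]
ft_force: [5.5, 0.2, -3.0]
width: 0.6
```

>>> send_rows(dr=[[0, 0, 0], [0, 0, 0], [0, 0, 0]], travel=[[0.03, 0.003, 0], [0, 0, 0], [0, 0, 0]], grip=[-1, -1, -1])

```text
time: 25.6
tcp_pos: [642.8, 305.7, 154.0]
tool_rot: [0.707, -0.036, 0.706, 0.037]
ft_force: [2.0, 0.9, -1.5]
width: 0.5
```

```bash
python3 - <<'E'
from plant import r
from rig import *
for i in range(3):
    s=r.sense();print(s["time"],s["tcp_pos"].round(2),rg(s["tcp_pos"]).round(2),s["ft_force"].round(2),s["moment"].round(2))
E
```

```text
25.6 [642.77 305.72 154.04] [ 45.49 217.59 154.04] [ 2.    0.86 -1.46] [ 0.16 -0.55 -0.  ]
25.6 [642.77 305.72 154.04] [ 45.49 217.59 154.04] [ 2.    0.86 -1.46] [ 0.16 -0.55 -0.  ]
25.6 [642.77 305.72 154.04] [ 45.49 217.59 154.04] [ 2.    0.86 -1.46] [ 0.16 -0.55 -0.  ]
```

>>> send_rows(dr=[[0, 0, 0], [0, 0, 0], [0, 0, 0]], travel=[[0.02, 0.002, 0], [0, 0, 0], [0, 0, -0.1]], grip=[-1, -1, -1])

```text
time: 25.9
tcp_pos: [643.1, 305.7, 150.2]
tool_rot: [0.706, -0.037, 0.706, 0.037]
ft_force: [0.1, 0.3, -0.4]
width: 0.9
```

>>> send_rows(dr=[[0, 0, 0], [0, 0, 0], [0, 0, 0]], travel=[[0, 0, -0.15], [0, 0, -0.15], [0, 0, 0]], grip=[-1, -1, -1])

```text
time: 26.2
tcp_pos: [642.8, 305.5, 136.5]
tool_rot: [0.706, -0.037, 0.706, 0.036]
ft_force: [-0.5, -0.2, -0.4]
width: 0.5
```

Free of the plate. Now slow steps downward.

>>> send_rows(dr=[[0, 0, 0], [0, 0, 0], [0, 0, 0]], travel=[[0, 0, -0.04], [0, 0, -0.04], [0, 0, 0]], grip=[-1, -1, -1])

```text
time: 26.5
tcp_pos: [643.1, 305.7, 134.5]
tool_rot: [0.706, -0.037, 0.706, 0.037]
ft_force: [-0.1, -0.0, 0.6]
width: 0.2
```

>>> send_rows(dr=[[0, 0, 0], [0, 0, 0]], travel=[[0, 0, -0.03], [0, 0, -0.03]], grip=[-1, -1])

```text
time: 26.7
tcp_pos: [643.5, 305.7, 132.4]
tool_rot: [0.707, -0.036, 0.706, 0.037]
ft_force: [0.7, -0.5, -0.7]
width: 0.3
```

>>> send_rows(dr=[[0, 0, 0], [0, 0, 0]], travel=[[0, 0, -0.03], [0, 0, -0.02]], grip=[-1, -1])

```text
time: 26.9
tcp_pos: [643.3, 305.7, 130.2]
tool_rot: [0.706, -0.037, 0.706, 0.037]
ft_force: [-0.2, 0.4, 0.4]
width: 0.7
```

>>> send_rows(dr=[[0, 0, 0], [0, 0, 0]], travel=[[0, 0, -0.025], [0, 0, -0.025]], grip=[-1, -1])

```text
time: 27.1
tcp_pos: [643.4, 305.7, 128.3]
tool_rot: [0.707, -0.036, 0.706, 0.037]
ft_force: [-0.0, 0.0, 0.4]
width: 0.5
```

>>> send_rows(dr=[[0, 0, 0], [0, 0, 0]], travel=[[0, 0, -0.025], [0, 0, -0.02]], grip=[-1, -1])

```text
time: 27.3
tcp_pos: [643.4, 305.7, 126.4]
tool_rot: [0.706, -0.037, 0.706, 0.037]
ft_force: [-0.7, 0.6, -0.4]
width: 0.5
```

>>> send_rows(dr=[[0, 0, 0], [0, 0, 0]], travel=[[0, 0, -0.02], [0, 0, -0.02]], grip=[-1, -1])

```text
time: 27.5
tcp_pos: [643.4, 305.7, 124.9]
tool_rot: [0.707, -0.037, 0.706, 0.037]
ft_force: [0.2, -0.2, -0.2]
width: 0.5
```

>>> send_rows(dr=[[0, 0, 0], [0, 0, 0]], travel=[[0, 0, -0.02], [0, 0, -0.02]], grip=[-1, -1])

```text
time: 27.7
tcp_pos: [643.4, 305.7, 123.3]
tool_rot: [0.707, -0.037, 0.706, 0.037]
ft_force: [-0.4, -0.9, -0.2]
width: 0.5
```

>>> send_rows(dr=[[0, 0, 0], [0, 0, 0]], travel=[[0, 0, -0.02], [0, 0, -0.02]], grip=[-1, -1])

```text
time: 27.9
tcp_pos: [643.4, 305.7, 121.7]
tool_rot: [0.707, -0.037, 0.706, 0.037]
ft_force: [0.6, -0.7, -0.7]
width: 0.6
```

>>> send_rows(dr=[[0, 0, 0], [0, 0, 0]], travel=[[0, 0, -0.02], [0, 0, -0.02]], grip=[-1, -1])

```text
time: 28.1
tcp_pos: [643.4, 305.7, 120.1]
tool_rot: [0.707, -0.037, 0.706, 0.037]
ft_force: [-0.1, -0.1, 0.4]
width: 0.6
```

>>> send_rows(dr=[[0, 0, 0], [0, 0, 0]], travel=[[0, 0, -0.02], [0, 0, -0.02]], grip=[-1, -1])

```text
time: 28.3
tcp_pos: [643.4, 305.7, 118.4]
tool_rot: [0.707, -0.037, 0.706, 0.037]
ft_force: [-0.8, -0.4, -0.4]
width: 0.6
```

>>> send_rows(dr=[[0, 0, 0], [0, 0, 0]], travel=[[0, 0, -0.02], [0, 0, -0.02]], grip=[-1, -1])

```text
time: 28.5
tcp_pos: [643.4, 305.7, 116.9]
tool_rot: [0.707, -0.037, 0.706, 0.037]
ft_force: [-0.1, 0.2, 0.2]
width: 0.4
```

>>> send_rows(dr=[[0, 0, 0], [0, 0, 0]], travel=[[0, 0, -0.02], [0, 0, -0.02]], grip=[-1, -1])

```text
time: 28.7
tcp_pos: [643.5, 305.8, 115.8]
tool_rot: [0.707, -0.037, 0.706, 0.037]
ft_force: [-1.2, -0.6, 6.5]
width: 0.5
```

>>> send_rows(dr=[[0, 0, 0], [0, 0, 0], [0, 0, 0], [0, 0, 0], [0, 0, 0], [0, 0, 0]], travel=[[0, 0, 0.09], [0.02, -0.182, 0], [0.02, -0.182, 0], [0.019, -0.182, 0], [0, 0, -0.04], [0, 0, 0]], grip=[-1, -1, -1, -1, -1, -1])

```text
time: 29.3
tcp_pos: [645.6, 283.3, 117.0]
tool_rot: [0.706, -0.036, 0.706, 0.036]
ft_force: [0.1, 0.5, 0.3]
width: 0.6
```

```bash
python3 - <<'E'
from plant import r
from rig import *
s=r.sense();print(s["time"],s["tcp_pos"].round(2),rg(s["tcp_pos"]).round(2),s["ft_force"].round(2),s["moment"].round(2))
E
```

```text
29.3 [645.57 283.34 116.96] [ 45.86 195.03 116.96] [0.11 0.51 0.27] [ 0.07 -0.11  0.  ]
```

>>> send_rows(dr=[[0, 0, 0], [0, 0, 0]], travel=[[0, 0, -0.02], [0, 0, -0.02]], grip=[-1, -1])

```text
time: 29.5
tcp_pos: [645.7, 284.1, 115.6]
tool_rot: [0.707, -0.037, 0.706, 0.037]
ft_force: [-0.0, -0.9, -0.6]
width: 0.4
```

>>> send_rows(dr=[[0, 0, 0], [0, 0, 0]], travel=[[0, 0, -0.02], [0, 0, -0.02]], grip=[-1, -1])

```text
time: 29.7
tcp_pos: [645.7, 284.1, 114.0]
tool_rot: [0.707, -0.037, 0.706, 0.037]
ft_force: [-0.0, 0.3, 0.3]
width: 0.3
```

>>> send_rows(dr=[[0, 0, 0], [0, 0, 0]], travel=[[0, 0, -0.02], [0, 0, -0.02]], grip=[-1, -1])

```text
time: 29.9
tcp_pos: [645.7, 283.9, 112.5]
tool_rot: [0.707, -0.037, 0.706, 0.037]
ft_force: [0.0, -0.6, -0.1]
width: 0.4
```

>>> send_rows(dr=[[0, 0, 0], [0, 0, 0]], travel=[[0, 0, -0.02], [0, 0, -0.02]], grip=[-1, -1])

```text
time: 30.1
tcp_pos: [645.7, 283.9, 110.9]
tool_rot: [0.707, -0.037, 0.706, 0.037]
ft_force: [0.2, -0.3, -0.2]
width: 0.4
```

>>> send_rows(dr=[[0, 0, 0], [0, 0, 0]], travel=[[-0.003, 0.025, 0], [-0.003, 0.02, 0]], grip=[-1, -1])

```text
time: 30.3
tcp_pos: [645.5, 285.7, 110.9]
tool_rot: [0.707, -0.036, 0.706, 0.037]
ft_force: [0.1, 0.2, 0.7]
width: 0.7
```

>>> send_rows(dr=[[0, 0, 0], [0, 0, 0]], travel=[[-0.003, 0.025, 0], [-0.003, 0.02, 0]], grip=[-1, -1])

```text
time: 30.5
tcp_pos: [645.3, 287.5, 111.0]
tool_rot: [0.707, -0.037, 0.706, 0.037]
ft_force: [-0.5, -0.7, 0.6]
width: 0.9
```

>>> send_rows(dr=[[0, 0, 0], [0, 0, 0]], travel=[[-0.003, 0.025, 0], [-0.003, 0.02, 0]], grip=[-1, -1])

```text
time: 30.7
tcp_pos: [645.2, 288.6, 111.2]
tool_rot: [0.707, -0.037, 0.706, 0.036]
ft_force: [0.6, -4.9, 1.8]
width: 0.2
```

>>> send_rows(dr=[[0, 0, 0], [0, 0, 0], [0, 0, 0], [0, 0, 0]], travel=[[0.01, -0.1, 0], [0.008, -0.1, 0], [0, 0, -0.075], [0, 0, -0.075]], grip=[-1, -1, -1, -1])

```text
time: 31.1
tcp_pos: [645.7, 281.2, 104.6]
tool_rot: [0.706, -0.036, 0.706, 0.037]
ft_force: [-0.1, -0.1, -0.1]
width: 0.4
```

>>> send_rows(dr=[[0, 0, 0], [0, 0, 0]], travel=[[-0.003, 0.025, 0], [-0.003, 0.025, 0]], grip=[-1, -1])

```text
time: 31.3
tcp_pos: [645.3, 283.4, 104.6]
tool_rot: [0.706, -0.037, 0.706, 0.037]
ft_force: [-0.6, -0.1, -0.5]
width: 0.6
```

>>> send_rows(dr=[[0, 0, 0], [0, 0, 0]], travel=[[-0.003, 0.025, 0], [-0.003, 0.025, 0]], grip=[-1, -1])

```text
time: 31.5
tcp_pos: [645.2, 285.6, 105.0]
tool_rot: [0.707, -0.037, 0.706, 0.037]
ft_force: [0.7, -0.5, -0.3]
width: 0.2
```

>>> send_rows(dr=[[0, 0, 0], [0, 0, 0]], travel=[[-0.003, 0.025, 0], [-0.002, 0.02, 0]], grip=[-1, -1])

```text
time: 31.7
tcp_pos: [645.1, 285.9, 104.9]
tool_rot: [0.706, -0.038, 0.706, 0.036]
ft_force: [1.3, -6.4, -0.1]
width: 0.6
```

>>> send_rows(dr=[[0, 0, 0], [0, 0, 0], [0, 0, 0], [0, 0, 0], [0, 0, 0], [0, 0, 0], [0, 0, 0], [0, 0, 0]], travel=[[0.01, -0.1, 0], [0.1, 0, 0.1], [0.1, 0, 0.4], [0, 0, 0.6], [0, 0, 0.6], [0, 0, 0.6], [0, 0, 0.6], [0, 0, 0.3]], grip=[-1, -1, -1, -1, -1, -1, -1, -1])

```text
time: 32.5
tcp_pos: [654.8, 283.8, 236.0]
tool_rot: [0.708, -0.036, 0.704, 0.037]
ft_force: [1.5, 0.5, 0.4]
width: 0.4
```

```bash
python3 - <<'E'
from plant import r,eyes
from pl import *; from rig import *
import h
s=r.sense();print(s["time"],s["tcp_pos"].round(1),s["ft_force"].round(1),s["joint_positions"].round(2))
k=1.597;y=np.cos(k)*vv+np.sin(k)*ux
Rt=tool(-n,y);print(delta(s,G+60*n,Rt),G+60*n)
f=eyes.grab_frame("side");np.save("side13.npy",f,allow_pickle=True);a=h.load("side11.npy")["image"].astype(int)
d=abs(f["image"].astype(int)-a).sum(2)[120:150,250:266];print("max diff plate region",d.max())
E
```

```text
32.5 [654.8 283.8 236. ] [1.5 0.5 0.4] [ 0.31  0.51  1.22  0.    1.4  -1.36]
(array([-4.6331313 , -4.50539918, -2.6149146 ]), array([  4.82602648,   6.16372494, -17.6122012 ])) [469.45778715 103.60450064 131.37888107]
max diff plate region 20
```

>>> send_rows(dr=[[0.241, 0.308, -0.881], [0.241, 0.308, -0.881], [0.241, 0.308, -0.881], [0.241, 0.308, -0.881], [0.241, 0.308, -0.881], [0.241, 0.308, -0.881], [0.241, 0.308, -0.881], [0.241, 0.308, -0.881], [0.241, 0.308, -0.881], [0.241, 0.308, -0.881], [0.241, 0.308, -0.881], [0.241, 0.308, -0.881], [0.241, 0.308, -0.881], [0.241, 0.308, -0.881], [0.241, 0.308, -0.881], [0.241, 0.308, -0.881], [0.241, 0.308, -0.881], [0.241, 0.308, -0.881], [0.241, 0.308, -0.881], [0.241, 0.308, -0.881]], travel=[[-0.232, -0.225, 0], [-0.232, -0.225, 0], [-0.232, -0.225, 0], [-0.232, -0.225, 0], [-0.232, -0.225, 0], [-0.232, -0.225, 0], [-0.232, -0.225, 0], [-0.232, -0.225, 0], [-0.232, -0.225, 0], [-0.232, -0.225, 0], [-0.232, -0.225, 0], [-0.232, -0.225, 0], [-0.232, -0.225, -0.325], [-0.232, -0.225, -0.325], [-0.232, -0.225, -0.325], [-0.232, -0.225, -0.325], [-0.232, -0.225, -0.325], [-0.232, -0.225, -0.325], [-0.232, -0.225, -0.325], [-0.232, -0.225, -0.325]], grip=[-1, -1, -0.5, 0, 0, 0, 0, 0, 0, 0, 0, 0, 0, 0, 0, 0, 0, 0, 0, 0])

```text
time: 34.55
tcp_pos: [467.4, 102.7, 128.0]
tool_rot: [0.333, 0.598, 0.656, -0.318]
ft_force: [-0.6, -0.5, -0.3]
width: 44.0
```

```bash
python3 st.py; python3 - <<'E'
from plant import r,eyes
from pl import *; from rig import *
import h
s=r.sense();k=1.597;y=np.cos(k)*vv+np.sin(k)*ux
Rt=tool(-n,y);print(delta(s,G+12*n,Rt),delta(s,G-15.2*n+.4*vv+.15*ux,Rt))
f=eyes.grab_frame("side");h.crop(f,205,140,275,190,10,"side14.png")
E
```

```text
34.55 [467.4 102.7 128. ] 44.0 [-0.6 -0.5 -0.3] [-0.26 -0.09 -0.05] [-0.37  0.44  1.88  0.58  1.19 -0.77]
rel ux,vv,n -2.15 -2.49 57.56
k 1.6013918320741873 lean err 0.24876743242442378
(array([-0.02240159,  0.70514707, -0.8979    ]), array([-0.04553831, -0.03859391,  0.03803258])) (array([-0.06154659,  1.10098024, -1.44953197]), array([-0.04553831, -0.03859391,  0.03803258]))
```

View pics/side14.png

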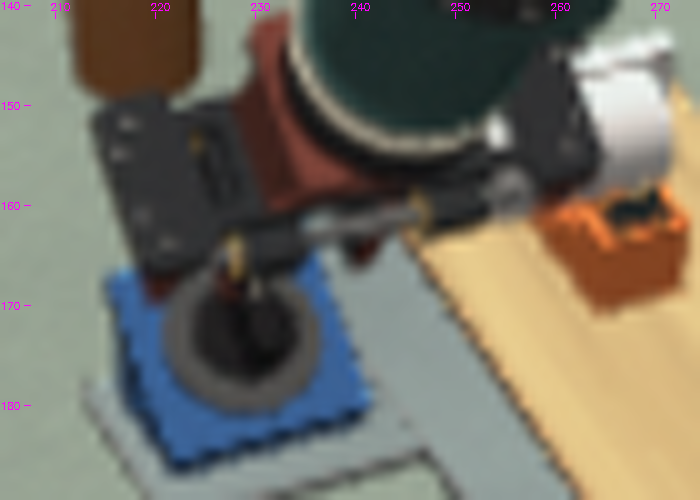

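>>> send_rows(dr=[[-0.04, -0.04, 0.04], [0, 0, 0], [0, 0, 0], [0, 0, 0], [0, 0, 0]], travel=[[-0.005, 0.17, -0.22], [-0.005, 0.18, -0.23], [-0.005, 0.18, -0.23], [-0.005, 0.17, -0.22], [0, 0, 0]], grip=[0, 0, 0, 0, 0])

```text
time: 35.1
tcp_pos: [466.1, 132.7, 92.0]
tool_rot: [0.337, 0.595, 0.658, -0.316]
ft_force: [-1.1, 0.2, 0.7]
width: 43.8
```

```bash
python3 st.py; python3 - <<'E'
from plant import r
from pl import *; from rig import *
s=r.sense();k=1.597;y=np.cos(k)*vv+np.sin(k)*ux
Rt=tool(-n,y);print(delta(s,G-15.2*n+.4*vv+.15*ux,Rt))
E
```

```text
35.1 [466.1 132.7  92. ] 43.8 [-1.1  0.2  0.7] [-0.29 -0.16 -0.01] [-0.31  0.5   1.92  0.63  1.09 -0.8 ]
rel ux,vv,n -0.16 1.47 10.96
k 1.5918390217857068 lean err 0.2075876891916994
(array([-0.03023765,  0.35141063, -0.55130952]), array([-0.00393646, -0.00042498, -0.07214556]))
```

>>> send_rows(dr=[[0, 0, -0.07], [0, 0, 0], [0, 0, 0], [0, 0, 0]], travel=[[-0.01, 0.12, -0.18], [-0.01, 0.12, -0.19], [-0.01, 0.11, -0.18], [0, 0, 0]], grip=[0, 0, 0, 0])

```text
time: 35.5
tcp_pos: [465.0, 145.7, 70.1]
tool_rot: [0.336, 0.597, 0.655, -0.318]
ft_force: [-1.2, 0.1, -0.9]
width: 44.0
```

>>> send_rows(dr=[[0, 0, 0], [0, 0, 0], [0, 0, 0], [0, 0, 0], [0, 0, 0]], travel=[[0, 0, 0], [0, 0, 0], [0, 0, 0], [0, 0, 0], [0, 0, 0]], grip=[-0.4, -0.7, -0.9, -1, -1], newtons=40)

```text
time: 36.0
tcp_pos: [465.2, 144.8, 71.1]
tool_rot: [0.336, 0.597, 0.655, -0.317]
ft_force: [-1.7, -3.9, 3.6]
width: 13.7
```

```bash
python3 st.py
```

```text
36.0 [465.2 144.8  71.1] 13.7 [-1.7 -3.9  3.6] [-0.39  0.37  0.34] [-0.29  0.53  1.95  0.66  1.04 -0.82]
rel ux,vv,n 0.24 -0.55 -13.13
k 1.5976710280451412 lean err 0.09395401983421577
```

>>> send_rows(dr=[[-0.048, 0.446, -0.641], [-0.048, 0.446, -0.641], [-0.048, 0.446, -0.641], [-0.048, 0.446, -0.641], [-0.048, 0.446, -0.641], [-0.048, 0.446, -0.641], [-0.048, 0.446, -0.641], [-0.048, 0.446, -0.641], [0, 0, 0], [0, 0, 0]], travel=[[0, 0, 0], [0, 0, 0], [0, 0, 0], [0, 0, 0], [0, 0, 0], [0, 0, 0], [0, 0, 0], [0, 0, 0], [0, 0, 0], [0, 0, 0]], grip=[-1, -1, -1, -1, -1, -1, -1, -1, -1, -1])

```text
time: 37.0
tcp_pos: [464.6, 144.9, 71.2]
tool_rot: [0.163, 0.665, 0.546, -0.483]
ft_force: [-3.8, -3.9, 5.8]
width: 13.6
```

```bash
python3 st.py
```

```text
37.0 [464.6 144.9  71.2] 13.6 [-3.8 -3.9  5.8] [-0.4   0.64  0.49] [-0.29  0.53  1.95  0.66  1.04 -0.27]
rel ux,vv,n -0.36 -0.36 -13.16
k 2.1440777733208063 lean err 0.05985269121899043
```

>>> send_rows(dr=[[0, 0, 0], [0, 0, 0], [0, 0, 0], [0, 0, 0], [0, 0, 0], [0, 0, 0], [-0.87, -0.094, 0], [-0.87, -0.094, 0], [-0.87, -0.094, 0], [-0.87, -0.094, 0], [-0.87, -0.094, 0], [-0.87, -0.094, 0], [-0.87, -0.094, 0], [-0.87, -0.094, 0], [0, 0, 0]], travel=[[0, 0, 0], [0, 0, 0], [0, 0, 0], [0.03, -0.28, 0.41], [0.03, -0.28, 0.41], [0.03, -0.28, 0.41], [-0.27, 0.09, 0.35], [-0.27, 0.09, 0.35], [-0.27, 0.09, 0.35], [-0.27, 0.09, 0.35], [-0.27, 0.09, 0.35], [-0.27, 0.09, 0.35], [-0.27, 0.09, 0.35], [-0.27, 0.09, 0.35], [0, 0, 0]], grip=[-0.4, -0.1, 0, 0, 0, 0, 0, 0, 0, 0, 0, 0, 0, 0, 0])

```text
time: 38.5
tcp_pos: [382.6, 142.3, 233.8]
tool_rot: [0.374, 0.602, 0.371, -0.6]
ft_force: [-0.3, 0.9, 0.1]
width: 44.1
```

```bash
python3 st.py; python3 - <<'E'
from plant import eyes
from rig import *
import h
t=eyes.grab_frame("top");s=eyes.grab_frame("side")
np.save("top15.npy",t,allow_pickle=True);np.save("side15.npy",s,allow_pickle=True)
h.crop(s,225,110,300,175,10,"side15.png");h.crop(t,150,140,240,200,8.5,"top15.png")
for k in(2.05,2.1,2.144,2.2):
    print(k,ramp([45,370,0],k)[2].round(1),h.proj(s,ramp([45,370,0],k)).round(1),h.proj(s,ramp([45,352,0],k)).round(1),h.proj(t,ramp([45,352,0],k)).round(1))
for v in range(132,142): print(v,' '.join('%3d'%s["image"][v,u].mean() for u in range(255,268)))
E
```

```text
38.5 [382.6 142.3 233.8] 44.1 [-0.3  0.9  0.1] [-0.06 -0.04  0.01] [ 0.19  0.06  1.88 -0.    1.2   0.65]
rel ux,vv,n -82.13 97.93 116.54
k 2.0508023957477226 lean err 35.102436814009714
2.05 110.1 [[259.8 138.6]] [[261.6 141.1]] [[177.1 159.8]]
2.1 111.8 [[259.9 138.4]] [[261.6 140.8]] [[177.1 159.7]]
2.144 113.2 [[259.9 138.1]] [[261.7 140.6]] [[177.1 159.6]]
2.2 115.0 [[259.9 137.8]] [[261.7 140.3]] [[177.1 159.4]]
132 129 129 129 134 134 157 162 163 162 161 159 160 161
133 129 129 130 133 109 152 163 165 164 163 161 161 161
134 129 129 129 130 141 159 163 163 164 163 162 162 162
135 128 130 129 132 137 156 162 161 163 163 161 163 164
136 129 130 130 131 136 156 163 163 163 162 162 163 163
137 130 130 129 131 129 139 148 160 162 163 163 162 163
138 130 129 129 130 115  64  80 145 162 164 163 164 164
139 129 130 129 130 139 101  49 105 157 165 165 165 166
140 129 129 130 131 151 142  79  40 136 162 165 165 162
141 130 129 130 134 151 161 128  74  81 143 176 182 189
```

View pics/side15.png

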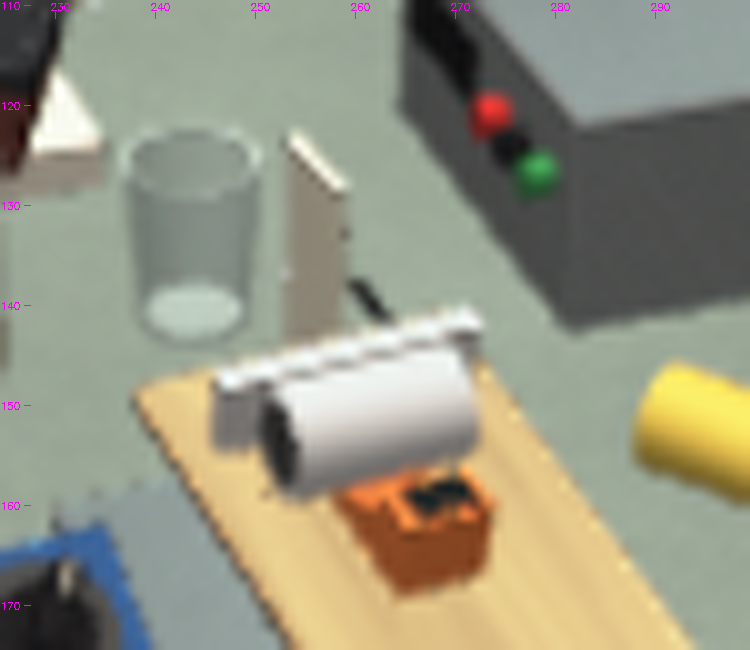

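View pics/top15.png

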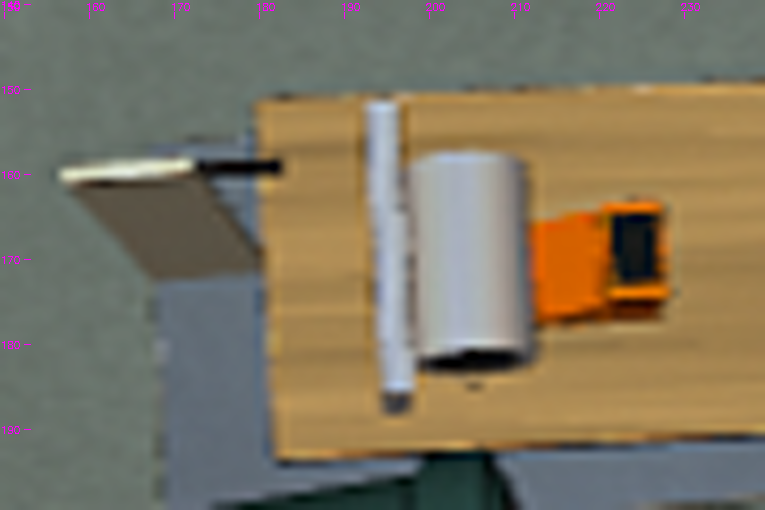

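```bash
python3 - <<'E'
from h import *; from rig import *
a=load("top6.npy");b=load("top15.npy")
for nm,f in(("before",a),("after",b)):
    for v in (168,172,176): print(nm,v,f["image"][v,190:216].mean(1).astype(int).tolist())
t=b
for nm,k,f in(("before",0,a),("after",2.144,b)):
    print(nm,[ (q,proj(f,ramp(p,k)).round(1).tolist()) for q,p in(("stop top face",[0,285,40]),("roller top",[-5,260,50]),("roller downhill",[-5,238,35]),("block back top",[-5,182.5,40]))])
# bystanders: compare regions not under the arm
s0=load("side5.npy")["image"].astype(int);s1=load("side15.npy")["image"].astype(int)
d=(abs(s0-s1).sum(2)>60).astype(np.uint8);d=cv2.morphologyEx(d,cv2.MORPH_OPEN,np.ones((3,3)))
n_,l,st,c=cv2.connectedComponentsWithStats(d);print([st[i].tolist() for i in range(1,n_) if st[i,4]>40])
crop(b,186,150,232,200,12,"t15b.png")
E
```

```text
before 168 [136, 134, 134, 172, 204, 211, 163, 97, 165, 184, 189, 192, 196, 201, 199, 194, 185, 177, 166, 146, 117, 121, 154, 151, 152, 144]
before 172 [150, 150, 123, 158, 209, 212, 162, 85, 164, 183, 187, 193, 195, 200, 201, 195, 187, 179, 167, 150, 120, 97, 100, 110, 108, 109]
before 176 [143, 141, 132, 171, 206, 211, 169, 91, 155, 177, 188, 193, 195, 199, 202, 197, 189, 181, 168, 153, 127, 99, 91, 112, 109, 108]
after 168 [134, 134, 133, 132, 158, 183, 182, 164, 142, 158, 169, 172, 177, 178, 178, 178, 175, 170, 160, 146, 127, 97, 93, 106, 103, 102]
after 172 [124, 120, 118, 111, 151, 187, 188, 159, 118, 158, 167, 173, 177, 180, 178, 177, 177, 171, 162, 147, 130, 103, 99, 105, 103, 102]
after 176 [135, 135, 135, 122, 151, 186, 184, 150, 110, 153, 166, 172, 175, 182, 180, 178, 178, 173, 165, 152, 133, 113, 89, 84, 106, 104]
before [('stop top face', [[197.0, 172.6]]), ('roller top', [[203.8, 172.7]]), ('roller downhill', [[210.8, 173.1]]), ('block back top', [[226.5, 171.3]])]
after [('stop top face', [[197.9, 168.4]]), ('roller top', [[205.7, 168.8]]), ('roller downhill', [[212.1, 169.6]]), ('block back top', [[228.7, 168.6]])]
[[14, 0, 65, 156, 4469], [56, 0, 19, 53, 241], [65, 0, 232, 199, 15286], [73, 189, 13, 21, 107]]
```

View pics/t15b.png

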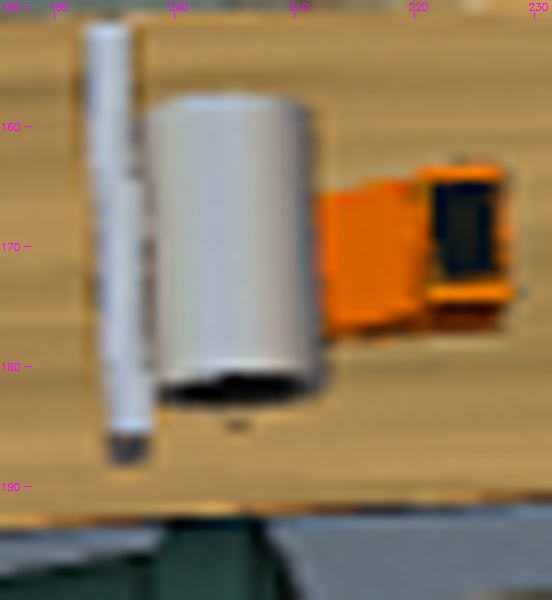

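```bash
python3 - <<'E'
from plant import r
s=r.sense();print(s["time"],s["ft_force"].round(1));print(r.close_job())
E
```

```text
38.6 [-0.1 -0.2 -0.6]
the job is handed in; nothing more can be done
None
```

I handed the job in at 38.6 s. The chock and knob steps are done in the order asked, but I could not see the red mark, so the pointer alignment is an estimate.

**What I did**
- **Chock:** I took the orange chock from the tray, set it on the ramp and slid it toe first under the roller, about central. It stopped moving while the push force rose from about 4 to 10 N, so I took it as snug.
- **Knob:** After that I turned the knob clockwise in two grips, to about 2.14 rad, then let go and backed away.

**Last checks**
- **Roller:** In the last top view it is still against its stop, with the chock under it and no downhill shift. The robot was touching nothing.
- **Pointer:** The tip was at side-view row 138, where 2.14 rad predicts 138.1. That puts it at about 113 mm, give or take 1.5 mm.

**What failed or is uncertain**
- **Mark hidden:** The plate's marked face points away from both cameras, so I never saw the mark and could not confirm the alignment by eye.
- **Mark found by touch:** I felt for it with closed fingers. I touched the plate once, the mark's top once (at about 115.8 mm), and its inner edge twice, with 5–6.5 N in each of those contacts.
- **Height of the target:** I assumed the mark is about 5 mm tall, putting its middle near 113 mm. I measured only its top, so the pointer could be off by a few millimetres.
- **Mark not rechecked:** It felt rigid, but I had no way afterwards to confirm that the touches left it exactly where it was.
- **Rig position:** Two image measurements of it along the ramp disagreed by about 9 mm. I used the value that fitted the base corner, stop and roller, and the chock still made contact 3 mm further uphill than expected.

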